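Strap down machined blocks and lock the strap with a linchpin

TASK

Load every machined aluminium block that is on the bench into the transport rack, one to a bay and sitting flat on the bay floor, then swing the clamp bar fully down over them. Then push the linchpin through the cross hole of the locking post, from the side of the post on which the bar's tongue lies, until its head is up against the post, and swing its sprung ring over the top of the post until it snaps down to the pin's end, so that the bar is locked. Leave the bin, the steel collar and the file where they are.

Things in the scene. Friction and masses are not known exactly. Their poses are not given: they have to be found in the camera images.
- rack: grey steel rack fixed to the bench: base 100 x 280 x 5 mm. Origin on the bench under the middle of the middle bay; z up; y along the row of bays, from the locking post to the bar's hinge; x is the way the linchpin is pushed in. Three square bays, 50 mm inside, 54 mm apart along y, floor 5 mm above the bench, walls 18 mm above the floor. Hinge lugs at y = 106 mm, to 87 mm high
- bay0 (a point): centre of the floor of the bay next to the hinge; axes as the rack's
- bay1 (a point): centre of the floor of the middle bay; axes as the rack's
- bay2 (a point): centre of the floor of the bay next to the locking post; axes as the rack's
- hole (a point): centre of the mouth of the cross hole, on the -x face of the locking post; axes as the rack's; the pin goes in along +x. Post: square, 26 x 26 mm, centred at rack x = 0, y = -114 mm, top 111 mm above the bench. Hole: 14 x 14 mm square, right through along x, from 81 to 95 mm above the bench
- bar (a joint): angle of the clamp bar: 0 fully down (level over the bays), 1.8 to 1.95 (upright, leaning back) at the start, 2.0 at most. The hinge is stiff (0.6 N m of friction): the bar, 0.4 kg, stays where it is left
- bar_hinge (a point): on the bar's hinge axis (rack x), 75 mm above the bench. Frame turns with the bar: -y along it to the free end, z out of its upper face. Dark steel strap 30 x 12 mm; its end, 220 mm from the hinge, is a frame that goes over the post; its tongue, 20 mm wide, ends 50 mm from the post's centre to -x. Down: underside 69, top 81 (end frame and tongue 79) mm above the bench, 2 mm over the blocks
- bar_handle (a point): grip point of the bar's black handle, a round rod 16 mm thick and 50 mm long, sticking out of the bar's free end, in line with the strap, from 246 to 296 mm from the hinge axis. This point is on the rod's axis, 276 mm from the hinge axis; its frame turns with the bar, -y along the rod to its end. The rod is the top of the bar when that is upright, and level when it is down
- linchpin: steel linchpin lying flat. Origin: middle of the head's underside; x along the shaft to the tip, z up. Head 34 (x) x 24 (y) x 30 (z) mm. Shaft 11 mm thick, from the head's front face (x = 17 mm) to its tapered tip (x = 69 mm), axis 6 mm above the underside. 0.2 kg. Home, its origin is 17 mm before the mouth of the hole and about 81 mm above the bench, just over the bar's tongue
- ring (a joint): angle through which the linchpin's sprung ring is swung: 0 open, as at the start (leaning up and back at 45 degrees behind the head), 2.36 closed (level, pointing along the shaft, over the pin's tip). An over-centre spring drives it to the nearer end and holds it there; it tips over at about 1.2; about 0.06 N m moves it over. Pivot at x = -21, z = 16 mm in the linchpin's frame, axis along y
- ring_end (a point): middle of the wire at the far end of the sprung ring. The ring, 0.03 kg, is a long loop of 7 mm steel wire, 84 mm from its pivot to this point, at most 52 mm wide between wire centres (45 mm clear), 34 mm wide at the pivot
- block0: machined aluminium block, 0.3 kg (may be absent): body 44 x 44 x 30 mm, with a round boss 26 mm thick on top, up to 62 mm. Origin in the middle of its underside, z up, x and y along its sides
- block1: machined aluminium block, 0.3 kg (may be absent): body 44 x 44 x 30 mm, with a round boss 26 mm thick on top, up to 62 mm. Origin in the middle of its underside, z up, x and y along its sides
- block2: machined aluminium block, 0.3 kg (may be absent): body 44 x 44 x 30 mm, with a round boss 26 mm thick on top, up to 62 mm. Origin in the middle of its underside, z up, x and y along its sides
- bin: bystander: red open parts bin 150 x 100 x 60 mm, origin under its centre
- collar: bystander: dark steel ring 90 mm across, 18 mm high, lying flat, origin under its centre
- file: bystander: file 260 mm long with an orange handle, origin on the bench under its middle
Not all that is in view belongs to the job. Of the things that look like the linchpin, take the one that is farthest to the robot's left at the start.

How it is judged (in metres and radians):
On the way, in this order (a step that is already met when the one before it is completed fails the run):
1. every block sits in a bay of its own, on the bay floor (x of block0 in the frame of bay1 between -0.006 and 0.006 m and z of each of block0, block1, block2 in the frame of bay1 below 0.005 m and angle between each of block0, block1, block2's own z axis and vertical below 0.1 rad and (y of block0 in the frame of bay0 between -0.006 and 0.006 m or y of block0 in the frame of bay1 between -0.006 and 0.006 m or y of block0 in the frame of bay2 between -0.006 and 0.006 m) and x of block1 in the frame of bay1 between -0.006 and 0.006 m and (y of block1 in the frame of bay0 between -0.006 and 0.006 m or y of block1 in the frame of bay1 between -0.006 and 0.006 m or y of block1 in the frame of bay2 between -0.006 and 0.006 m) and x of block2 in the frame of bay1 between -0.006 and 0.006 m and (y of block2 in the frame of bay0 between -0.006 and 0.006 m or y of block2 in the frame of bay1 between -0.006 and 0.006 m or y of block2 in the frame of bay2 between -0.006 and 0.006 m)), for 0.2 s.
2. the clamp bar is fully down over the blocks (all of step 1 and value of joint bar below 0.03 rad), for 0.2 s.
3. with the bar down, the linchpin is through the cross hole with its head up against the post (value of joint bar below 0.03 rad and x of linchpin in the frame of hole between -0.021 and -0.014 m and y of linchpin in the frame of hole between -0.006 and 0.006 m and z of linchpin in the frame of hole between -0.012 and -0.001 m and angle between the x axis of linchpin and the x axis of hole, either way round below 0.2 rad), for 0.2 s.
4. the ring is swung over the post and closed (all of step 3 and value of joint ring above 2.24 rad), for 0.2 s.
At the end, for the whole second after the job is handed in: Each block flat in a bay of its own (6 mm off centre, 5 mm off the floor at most); bar down (below 0.03 rad); pin through the hole from the -x side, head within 4 mm of the post, in line within 0.2 rad; ring closed (above 2.24 rad); all at rest (all of step 1 and all of step 4 and linear speed of linchpin below 0.03 m/s); the robot touches nothing.
It fails at once if the bin, the collar or the file is shoved more than 3 cm (distance of any of bin, collar, file from where it was at the start of the episode above 0.03 m).
Of block0, block1, block2 only 2 to 3 are there at a start; the rules pass over those that are not, and their reading is None.
At some moment in a run one of block0, block1, block2 may be knocked a few centimetres aside while the robot is not near it.
It also fails if it takes over 208 s, if anything falls off the work surface, if the arm or the gripper's body presses on something with over 40 N, if the wrist force passes 120 N, or if a joint passes its speed limit or range.

ROBOT

A 6-joint arm with a two-finger parallel gripper is mounted at the origin on the work surface. World frame = base frame: x ahead of the robot, y to its left, z up, the work surface at z = 0. Lengths are in mm, angles in rad, forces in N, time in s.
With the tool pointing down it reaches from about 350 to 875 mm from the base axis. Payload 4.2 kg.
Tool frame: the origin (TCP) lies at the very end of the fingers, on their centre line; the grasp point (between the pads) lies 19 mm behind it (arm.grip_point_offset is the distance from the TCP to the grasp point, in mm); z points along the fingers, y is the direction in which the jaws open and shut (so a half turn about z gives the same grasp; the last joint's range is limited). The gripper opens to 85 mm and grips with 20 to 120 N. Pads are 22 mm wide; open, the fingers measure 114 mm over their backs; the gripper's body (76 mm by 85 mm) begins 54 mm behind the grasp point. The pads swing forward as they close: fully open they stand 13 mm farther back than shut.
Start: joints at [-1.086, 0.385, 0.008, 0, -1.194, -0.259], TCP at [139.946, -609.109, 231.312] pointing down, gripper open.
Joint ranges: [-3.14, 3.14], [-1.21, 2.06], [-1.07, 1.41], [-3.16, 2.05], [-2.99, -0.16], [-3.1, 3.1]. Speed limits (rad/s): [2.79, 2.79, 3.14, 3.14, 3.14, 3.14].

INTERFACE

Orientations are given as a unit quaternion [x, y, z, w].
In Python, from bench import arm gives the robot as it stands.
- The arm moves only by the tool drive_tool, never from a script. Its argument "steps" is a list of rows, each a list of 5 numbers: the shift along the tool's x, y, z in m, then the turn about the tool's z in degrees, then the finger opening in m, from 0 to 0.0854. A call has 1 to 20 rows; each row shifts and turns the commanded pose from where the row before left it, along the tool's axes as they then stand; what a row does not reach is not made up. A row lasts 1/10 s, in which the tool goes at most 50 mm and 8.59 degrees, less where a joint would pass 70% of its speed; a pose out of reach is approached as far as the arm can. A call is refused whole if a number of a shift passes 0.05 or a number of a turn 8.59, either way. A call with a gripper value outside its range is refused whole. The fingers move at their own pace and stop on an object; the grip force is fixed at half the most. Time passes only in rows, so rows that do not move let the fingers close. It gives the time, the measured TCP pose, the force and the opening at its end, in the units of the state.
- arm.read_state(): the state, without advancing time (a new reading comes with each control period).
- arm.get_image(name): name is "scene" or "top"; returns (picture, depth): 480x640x3 uint8, blue, green, red; 480x640 float32, mm along the optical axis (not along the pixel's ray), 0 where there is no reading.
- arm.camera_params(name): a dict with "K" (3x3 intrinsics, pixels), "world_to_cam" (4x4, takes a point from world to camera coordinates). Camera axes: x right, y up, looking along -z (the intrinsics and any distortion apply to the point x, -y, -z); pixel columns grow to the right and rows downward; lengths in mm; the calibration is good to about 2 mm. A picture is of the moment at which its call begins. camera_params takes no time and is no camera call.
- arm.job_done(): hands the job in, once; it reports no verdict.
The state is a dict: "clock": time; "joints": joint angles; "joint_vel": joint speeds; "joint_efforts": joint torques, N m; "position": TCP position; "ee_rot": TCP orientation; "contact_force": force on the tool from outside, world axes, zero at the start; "wrist_torque": the same for the moment, N m; "gripper_width": finger opening in mm.
Only numpy, scipy, OpenCV 4.12 (cv2) and the standard library are available. Lean on these libraries where they do the work, as an engineer would, in place of code of your own. Each camera call takes 0.05 s, during which the arm holds its last target.

## Working session

There is one attempt and no reset: what is moved stays moved. The work goes in short steps, Python scripts to look and compute and a tool call to move; the robot and the scene stay as the last step left them, time stands still between calls to the robot, and variables do not carry over. Pictures are saved under pics/ and viewed, and the job is handed in when it is done.

Besides the shell and the picture viewer there is one more tool, called after "Emit:" as name(argument=value, ...), one argument or row to a line, values as JSON. drive_tool: Moves the arm, as the interface text tells. Its arguments: {"type":"object","properties":{"steps":{"type":"array"}},"required":["steps"]}

```bash
ls; mkdir -p pics; python3 - <<'E'
from bench import arm
import cv2,numpy as np
s=arm.read_state();print(s)
for n in("scene","top"):
    im,d=arm.get_image(n);cv2.imwrite(f"pics/{n}0.png",im);np.save(f"pics/{n}0.npy",d)
    p=arm.camera_params(n);print(n,p["K"],p["world_to_cam"],{k:v for k,v in p.items() if k not in("K","world_to_cam")})
E
```

```text
pics
{'clock': 0.0, 'joints': array([-1.08640079e+00,  3.85558515e-01,  6.60630695e-03, -4.77970747e-04,
       -1.19402134e+00, -2.58630244e-01]), 'joint_vel': array([ 0.00056221,  0.00092193, -0.00025176,  0.00080807,  0.00030431,
        0.00222569]), 'joint_efforts': array([ 5.15094198e-04, -3.92288804e+01,  1.88399273e+01,  4.18613657e+00,
       -4.63918783e-03,  1.20519394e-05]), 'position': array([ 139.80197226, -608.5515581 ,  230.21589941]), 'ee_rot': array([-1.12555386e-01,  9.93644831e-01,  1.09498142e-03, -1.88220635e-04]), 'contact_force': array([0.47893781, 0.01134445, 0.85776569]), 'wrist_torque': array([ 0.07606065, -0.02291222,  0.03948246]), 'gripper_width': 85.41236913020154}
scene [[505.63532209   0.         315.03317309]
 [  0.         505.63532209 248.2749935 ]
 [  0.           0.           1.        ]] [[ 2.18107967e-01  9.75872251e-01 -1.01126129e-02 -4.13235108e+01]
 [-5.17823859e-01  1.24504627e-01  8.46378786e-01  1.94309125e+02]
 [ 8.27216638e-01 -1.79365404e-01  5.32485386e-01 -1.63750962e+03]
 [ 0.00000000e+00  0.00000000e+00  0.00000000e+00  1.00000000e+00]] {}
top [[509.26734446   0.         315.86990243]
 [  0.         509.26734446 236.34172952]
 [  0.           0.           1.        ]] [[ 1.75962919e-02 -9.99656972e-01 -1.93986980e-02 -3.97803279e+01]
 [ 9.95541813e-01  1.57191150e-02  9.30021903e-02 -5.29047339e+02]
 [-9.26653576e-02 -2.09487086e-02  9.95476912e-01 -1.29778557e+03]
 [ 0.00000000e+00  0.00000000e+00  0.00000000e+00  1.00000000e+00]] {}
```

View pics/scene0.png

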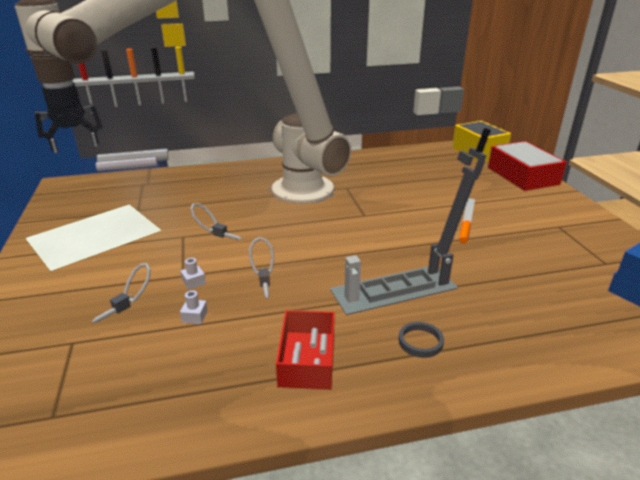

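View pics/top0.png

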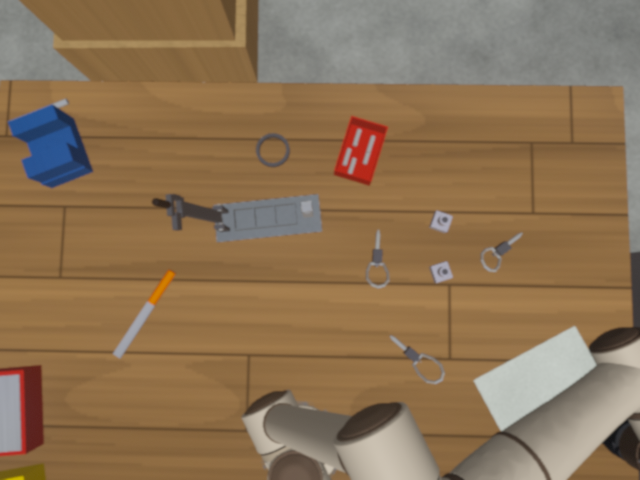

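```bash
cat > h.py <<'E'
import numpy as np,cv2
from bench import arm
def cloud(n,d):
    p=arm.camera_params(n);K=p["K"];T=np.linalg.inv(p["world_to_cam"])
    v,u=np.mgrid[0:480,0:640]
    X=np.stack([(u-K[0,2])/K[0,0]*d,-(v-K[1,2])/K[1,1]*d,-d,np.ones_like(d)],-1)
    P=X@T.T
    P=P[...,:3].copy();P[d<=0]=np.nan
    return P
def ray(n,u,v,z):
    p=arm.camera_params(n);K=p["K"];T=np.linalg.inv(p["world_to_cam"])
    dr=T[:3,:3]@np.array([(u-K[0,2])/K[0,0],-(v-K[1,2])/K[1,1],-1]);o=T[:3,3]
    return o+dr*(z-o[2])/dr[2]
def proj(n,P):
    p=arm.camera_params(n);K=p["K"];c=p["world_to_cam"]@np.append(P,1)
    return K[0,0]*c[0]/-c[2]+K[0,2],K[1,1]*-c[1]/-c[2]+K[1,2]
def look(n,tag):
    im,d=arm.get_image(n);cv2.imwrite(f"pics/{tag}.png",im);np.save(f"pics/{tag}.npy",d);return im,d
def crop(im,u0,v0,u1,v1,f,name):
    cv2.imwrite(f"pics/{name}.png",cv2.resize(im[v0:v1,u0:u1],None,fx=f,fy=f,interpolation=cv2.INTER_NEAREST))
E
python3 - <<'E'
from h import *
im=cv2.imread("pics/top0.png");d=np.load("pics/top0.npy").astype(float)
P=cloud("top",d);np.set_printoptions(precision=1,suppress=True,linewidth=150)
print("table z", np.nanmedian(P[250:300,500:600,2]),np.nanmedian(P[100:130,400:500,2]),np.nanmedian(P[300:340,180:240,2]))
print("range",P[240,320],P[80,320])
crop(im,340,190,540,300,4,"c1");crop(im,130,180,340,260,3.8,"c2")
for (a,b) in ((441,221),(442,272)):
    S=P[b-20:b+20,a-20:a+20].reshape(-1,3);C=im[b-20:b+20,a-20:a+20].reshape(-1,3)
    t=S[(S[:,2]>56)&(S[:,2]<70)];m=S[(S[:,2]>22)&(S[:,2]<38)]
    print("boss",len(t),t.mean(0),np.median(t,0),t.min(0),t.max(0)," body",len(m),m.mean(0),m.min(0),m.max(0))
E
```

```text
table z 0.1727117346487148 0.1924438463415754 0.7109126852130885
range [522.7 -41.5  -3.9] [1266.8  -20.5 -746.3]
boss 83 [ 573.8 -352.7   61.9] [ 572.8 -353.1   61.6] [ 561.4 -366.2   56. ] [ 585.8 -340.3   69.5]  body 199 [ 571.9 -349.8   30.6] [ 546.2 -379.4   22.1] [ 600.3 -325.7   37.1]
boss 87 [ 443.5 -351.9   62.1] [ 444.2 -352.4   62.5] [ 431.9 -365.8   56.4] [ 454.4 -340.1   68.2]  body 205 [ 443.  -348.7   30.2] [ 417.  -378.2   22.8] [ 468.4 -325.8   37.9]
```

View pics/c1.png

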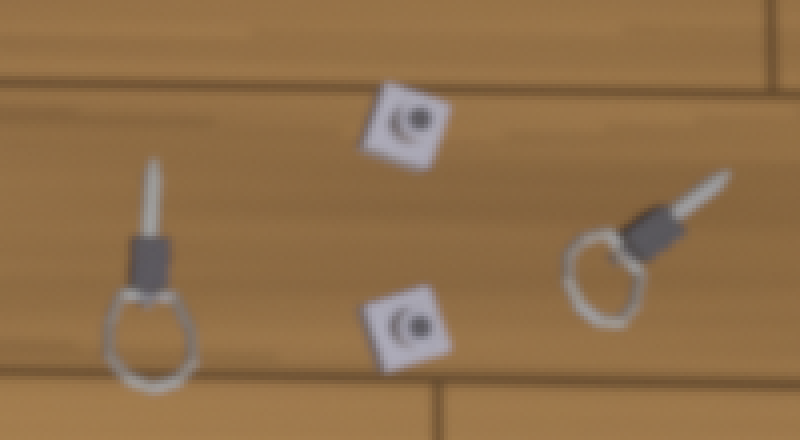

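View pics/c2.png

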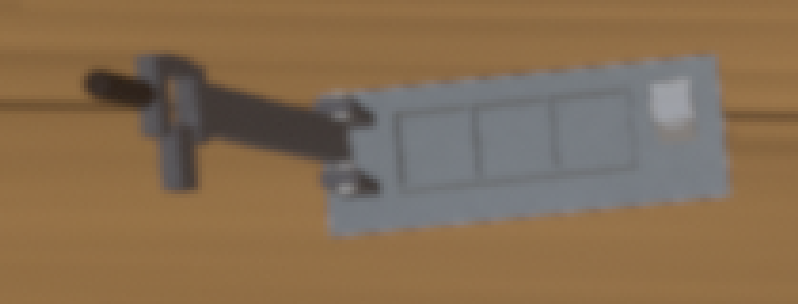

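```bash
cat > meas.py <<'E'
from h import *
np.set_printoptions(precision=1,suppress=True,linewidth=150)
def up(im,a,b,r,f=8):
    return cv2.resize(im[b-r:b+r,a-r:a+r],None,fx=f,fy=f,interpolation=cv2.INTER_CUBIC)
def topx(q,a,b,r,f=8): return (q[0]+.5)/f-.5+a-r,(q[1]+.5)/f-.5+b-r
def block(im,P,a,b):
    U=up(im,a,b,20);hsv=cv2.cvtColor(U,cv2.COLOR_BGR2HSV)
    m=((hsv[...,1]<70)).astype(np.uint8)
    m=cv2.morphologyEx(m,cv2.MORPH_OPEN,np.ones((9,9)))
    c=max(cv2.findContours(m,0,1)[0],key=cv2.contourArea)
    box=cv2.boxPoints(cv2.minAreaRect(c))
    W=np.array([ray("top",*topx(q,a,b,20),30) for q in box])
    e=W[1]-W[0];e2=W[2]-W[1]
    yaw=np.degrees(np.arctan2(e[1],e[0]));yaw=(yaw+45)%90-45
    S=P[b-20:b+20,a-20:a+20].reshape(-1,3);t=S[(S[:,2]>56)&(S[:,2]<70)]
    print("block rect centre",W.mean(0)," sides",np.linalg.norm(e),np.linalg.norm(e2),"yaw",yaw,"boss mean",t.mean(0))
E
python3 - <<'E'
from meas import *
im=cv2.imread("pics/top0.png");d=np.load("pics/top0.npy").astype(float);P=cloud("top",d)
block(im,P,441,221);block(im,P,442,272)
# rack
U=im;hsv=cv2.cvtColor(U,cv2.COLOR_BGR2HSV)
sub=slice(185,250),slice(205,330)
m=np.zeros(im.shape[:2],np.uint8);m[sub]=((hsv[...,1]<70)&(P[...,2]<12)&(P[...,2]>2))[sub] if 0 else ((hsv[...,1]<75))[sub]
m[:, :216]=0
c=max(cv2.findContours(m,0,1)[0],key=cv2.contourArea);r=cv2.minAreaRect(c);box=cv2.boxPoints(r)
W=np.array([ray("top",*q,5) for q in box]);print("rack",r,W,W.mean(0),[np.linalg.norm(W[i]-W[i-1]) for i in range(4)])
for i in range(2):
    e=W[i+1]-W[i];print(np.degrees(np.arctan2(e[1],e[0])))
# post top by depth
S=P[190:230,285:330].reshape(-1,3);t=S[(S[:,2]>100)&(S[:,2]<120)];print("post",len(t),t.mean(0),t.min(0),t.max(0))
# post colour top
# lug tops
S=P[195:240,205:240].reshape(-1,3);t=S[(S[:,2]>80)&(S[:,2]<92)];print("lugs",len(t),t.mean(0),t.min(0),t.max(0))
# bar handle top
S=P[190:250,140:215].reshape(-1,3);t=S[S[:,2]>60]
for lo in range(60,380,20):
    q=t[(t[:,2]>lo)&(t[:,2]<=lo+20)]
    if len(q): print(lo,len(q),q.mean(0),q[:,0].min(),q[:,0].max(),q[:,1].min(),q[:,1].max())
# pin
S=P[225:295,360:395].reshape(-1,3)
t=S[(S[:,2]>24)&(S[:,2]<36)];print("head",len(t),t.mean(0),t.min(0),t.max(0))
hs=hsv[225:295,360:395].reshape(-1,3);vv,uu=np.mgrid[225:295,360:395]
pm=(hsv[225:295,360:395,1]<75)
cv2.imwrite("pics/pm.png",pm.astype(np.uint8)*255)
for v in range(225,292,3):
    us=uu[v-225][pm[v-225]];print(v,us.min() if len(us) else None,us.max() if len(us) else None,us.mean() if len(us) else None, np.median(im[v,us].mean(1)) if len(us) else '', np.nanmedian(P[v,us,2]) if len(us) else '')
E
```

```text
block rect centre [ 573.4 -353.2   30. ]  sides 52.23484618517788 49.7559664441779 yaw -19.277125077618788 boss mean [ 573.8 -352.7   61.9]
block rect centre [ 443.5 -352.4   30. ]  sides 50.73780521262748 48.57878178595067 yaw 19.534143624785827 boss mean [ 443.5 -351.9   62.1]
rack ((267.23760986328125, 217.63059997558594), (38.27848434448242, 106.534912109375), 84.0938491821289) [[613.3 246.6   5. ]
 [646.8 -34.8   5. ]
 [545.3 -47.    5. ]
 [511.9 232.4   5. ]] [579.3  99.3   5. ] [np.float64(102.39500586597683), np.float64(283.39126661548966), np.float64(102.1645533268458), np.float64(281.3635030184964)]
-83.2113196667505
-173.1833092671044
post 116 [594.6  -7.1 111. ] [581.3 -19.8 102. ] [608.3   5.1 119.6]
lugs 124 [567.9 211.3  86. ] [536.  197.4  80.1] [602.1 228.9  91.9]
80 14 [578.9 224.2  87.5] 540.6214364894207 595.9439199672516 220.7627659424022 228.9064948124361
100 14 [567.7 217.2 115.2] 553.1698418739514 581.4904409629 215.01902997007772 222.29117670800446
120 49 [565.9 218.5 129.9] 552.1330690462156 583.4132529359147 214.083493138579 225.64692857165596
140 55 [566.4
[... 1680 characters left out ...]
373 381 377.0 91.0 30.07810186401298
255 373 381 377.0 91.33333333333333 32.349161049992745
258 373 381 377.0 91.33333333333333 29.2750188277696
261 372 381 376.5 93.5 31.409396201961613
264 369 384 376.5 133.33333333333334 21.0568237907587
267 367 386 376.5 116.16666666666667 29.807260058277848
270 366 387 376.5 116.66666666666667 36.75138395951615
273 366 388 377.0 115.66666666666666 46.865695832096776
276 366 388 377.0 114.5 50.96546974568821
279 366 389 376.2857142857143 119.0 57.009302947063134
282 368 388 378.6666666666667 121.33333333333333 67.44481094936691
285 371 385 378.0 141.33333333333334 74.75286510934143
288 377 379 378.0 137.66666666666666 1.573415852322114
291 None None None
```

```bash
python3 - <<'E'
from h import *
im=cv2.imread("pics/scene0.png")
crop(im,320,120,500,320,3,"c3");crop(im,160,220,300,330,5,"c4")
E
```

```text
(no output)
```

View pics/c3.png

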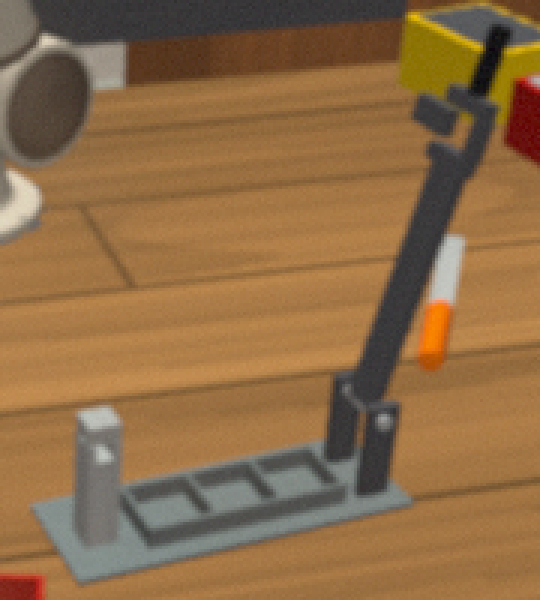

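View pics/c4.png

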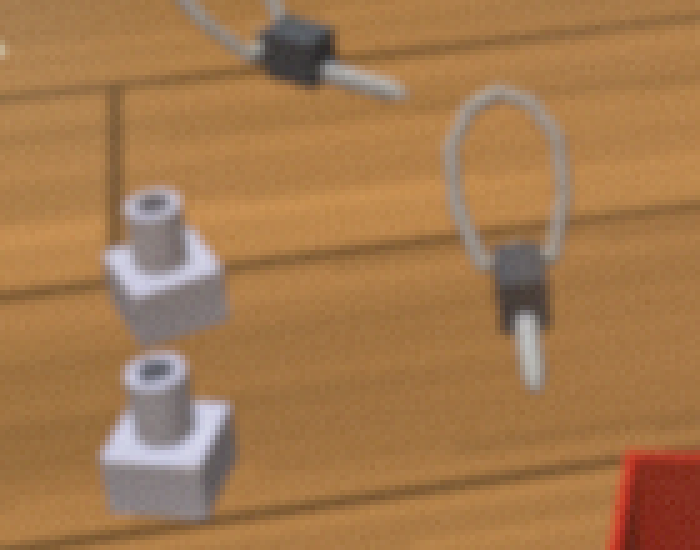

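```bash
cat > nav.py <<'E'
from h import *
np.set_printoptions(precision=1,suppress=True,linewidth=150)
def go(x,y,z,phi):
    s=arm.read_state();q=s["ee_rot"];p=s["position"]
    from scipy.spatial.transform import Rotation as R
    M=R.from_quat(q).as_matrix();cur=np.degrees(np.arctan2(M[1,1],M[0,1]))
    turn=-(phi-cur);turn=(turn+90)%180-90
    f=np.radians(cur-turn);Y=np.array([np.cos(f),np.sin(f),0]);X=np.array([-np.sin(f),np.cos(f),0])
    X=np.cross(Y,[0,0,-1.])
    D=np.array([x,y,z])-p
    print("clock",round(s["clock"],1),"pos",p,"jaw",round(cur,1),"tilt z",M[:,2],"w",round(s["gripper_width"],1),"F",s["contact_force"])
    print("turn",round(turn,1),"then tool shift mm x %.1f y %.1f z %.1f"%(D@X,D@Y,-D[2]))
E
python3 - <<'E'
from nav import *
im=cv2.imread("pics/top0.png");d=np.load("pics/top0.npy").astype(float);P=cloud("top",d)
# wall tops
th=np.radians(6.85);xd=np.array([np.cos(th),np.sin(th)]);yd=np.array([-np.sin(th),np.cos(th)])
g=cv2.cvtColor(im,cv2.COLOR_BGR2GRAY)
o=np.array([580.8,106.1])
R=P[185:250,205:330].reshape(-1,3);rel=R[:,:2]-o;rx=rel@xd;ry=rel@yd
for s,n in ((0,'along y z-prof'),):
  for y in range(-100,100,4):
    k=(abs(rx)<18)&(abs(ry-y)<2);print(y,round(np.nanmedian(R[k,2]),1),end=' | ')
print()
for x in range(-60,60,4):
    k=(abs(ry)<18)&(abs(rx-x)<2);print(x,round(np.nanmedian(R[k,2]),1),end=' | ')
print()
k=(R[:,2]>17)&(R[:,2]<29)&(abs(ry)<95)&(abs(rx)<40);print("wall pts rack xy mean",k.sum(),np.percentile(rx[k],[2,50,98]),np.percentile(ry[k],[2,50,98]))
k=(R[:,2]>104)&(abs(ry+114)<25);print("post rack xy",rx[k].mean(),ry[k].mean(),np.percentile(rx[k],[2,98]),np.percentile(ry[k],[2,98]))
# brightness profile along bays
Z=np.array([[ (o+ y*yd + x*xd) for x in range(-60,61,2)] for y in range(-100,101,2)])
prof=[]
for y in range(-100,101,2):
    vals=[]
    for x in range(-16,17,4):
        w=o+y*yd+x*xd;u,v=proj("top",[w[0],w[1],23]);vals.append(cv2.getRectSubPix(g.astype(np.float32),(1,1),(u,v))[0,0])
    prof.append((y,round(float(np.mean(vals)))))
print(prof)
prof=[]
for x in range(-60,61,2):
    vals=[]
    for y in range(-16,17,4):
        w=o+y*yd+x*xd;u,v=proj("top",[w[0],w[1],23]);vals.append(cv2.getRectSubPix(g.astype(np.float32),(1,1),(u,v))[0,0])
    prof.append((x,round(float(np.mean(vals)))))
print(prof)
go(573.5,-352.6,150,70.7)
E
```

```text
-100 8.9 | -96 6.8 | -92 4.7 | -88 5.1 | -84 7.7 | -80 23.4 | -76 4.4 | -72 5.0 | -68 5.2 | -64 6.2 | -60 6.4 | -56 6.5 | -52 5.9 | -48 4.9 | -44 6.1 | -40 5.0 | -36 5.1 | -32 5.9 | -28 18.5 | -24 23.7 | -20 6.4 | -16 5.8 | -12 6.4 | -8 5.7 | -4 5.6 | 0 6.5 | 4 5.9 | 8 5.6 | 12 5.2 | 16 5.2 | 20 5.8 | 24 8.6 | 28 23.1 | 32 6.5 | 36 5.1 | 40 4.5 | 44 5.2 | 48 5.7 | 52 5.7 | 56 3.8 | 60 5.2 | 64 5.8 | 68 6.0 | 72 5.5 | 76 5.4 | 80 17.9 | 84 23.1 | 88 6.9 | 92 6.7 | 96 4.3 | 
-60 0.8 | -56 1.9 | -52 4.7 | -48 5.9 | -44 6.4 | -40 5.1 | -36 5.1 | -32 3.8 | -28 11.4 | -24 23.2 | -20 6.3 | -16 5.5 | -12 3.9 | -8 6.3 | -4 5.4 | 0 5.4 | 4 6.0 | 8 5.8 | 12 4.3 | 16 6.3 | 20 7.2 | 24 6.8 | 28 21.8 | 32 7.8 | 36 5.6 | 40 5.6 | 44 5.7 | 48 2.0 | 52 1.2 | 56 -0.6 | 
wall pts rack xy mean 365 [-27.9   2.5  30. ] [-82.    2.2  82.6]
post rack xy 0.21331581694717666 -113.91502752010608 [-11.9  13. ] [-126.  -101.7]
[(-100, 135), (-98, 130), (-96, 126), (-94, 124), (-92, 124), (-90, 123), (-88, 121), (-86, 119), (-84, 118), (-82, 119), (-80, 121), (-78, 122), (-76, 123), (-74, 123), (-72, 123), (-70, 
[... 1106 characters left out ...]
125), (-36, 125), (-34, 123), (-32, 121), (-30, 117), (-28, 116), (-26, 118), (-24, 121), (-22, 123), (-20, 124), (-18, 124), (-16, 124), (-14, 124), (-12, 124), (-10, 124), (-8, 124), (-6, 124), (-4, 124), (-2, 124), (0, 123), (2, 123), (4, 123), (6, 123), (8, 123), (10, 124), (12, 123), (14, 123), (16, 123), (18, 122), (20, 120), (22, 116), (24, 112), (26, 112), (28, 116), (30, 119), (32, 121), (34, 122), (36, 122), (38, 122), (40, 121), (42, 119), (44, 115), (46, 112), (48, 111), (50, 113), (52, 115), (54, 116), (56, 117), (58, 117), (60, 117)]
clock 0.1 pos [ 139.8 -608.6  230.3] jaw 102.9 tilt z [-0.  0. -1.] w 85.2 F [ 0.2 -0.1  0.7]
turn 32.2 then tool shift mm x -324.7 y 385.0 z 80.3
```

Emit:
drive_tool(
  steps=[
    [0, 0, 0, 8, 0.065],
    [0, 0, 0, 8, 0.065],
    [0, 0, 0, 8, 0.065],
    [0, 0, 0, 8.2, 0.065],
    [-0.015, 0.02, 0, 0, 0.065],
    [-0.025, 0.03, 0, 0, 0.065],
    [-0.025, 0.03, 0, 0, 0.065],
    [-0.025, 0.03, 0, 0, 0.065],
    [-0.025, 0.03, 0, 0, 0.065],
    [-0.025, 0.03, 0, 0, 0.065],
    [-0.025, 0.03, 0, 0, 0.065],
    [-0.025, 0.03, 0.01, 0, 0.065],
    [-0.025, 0.03, 0.01, 0, 0.065],
    [-0.025, 0.03, 0.01, 0, 0.065],
    [-0.025, 0.03, 0.01, 0, 0.065],
    [-0.025, 0.03, 0.01, 0, 0.065],
    [-0.025, 0.03, 0.01, 0, 0.065],
    [-0.01, 0.005, 0.01, 0, 0.065],
    [0, 0, 0, 0, 0.065],
    [0, 0, 0, 0, 0.065],
  ],
)

```text
clock: 2.1
position: [572.9, -353.2, 160.7]
ee_rot: [0.168, 0.986, 0.0, -0.001]
contact_force: [-1.0, 0.2, 1.2]
gripper_width: 65.0
```

```bash
python3 - <<'E'
from nav import *
go(573.5,-352.6,90,70.7)
im,d=look("top","t1");crop(im,380,180,520,300,5,"t1c");look("scene","s1")
E
```

```text
clock 2.1 pos [ 572.9 -353.2  160.7] jaw 70.7 tilt z [-0.  0. -1.] w 65.0 F [-1.   0.2  1.2]
turn 0.0 then tool shift mm x -0.4 y 0.8 z 70.7
```

View pics/s1.png

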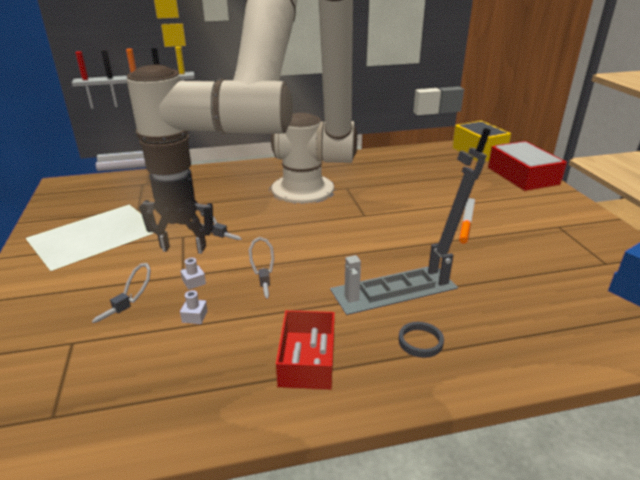

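View pics/t1.png

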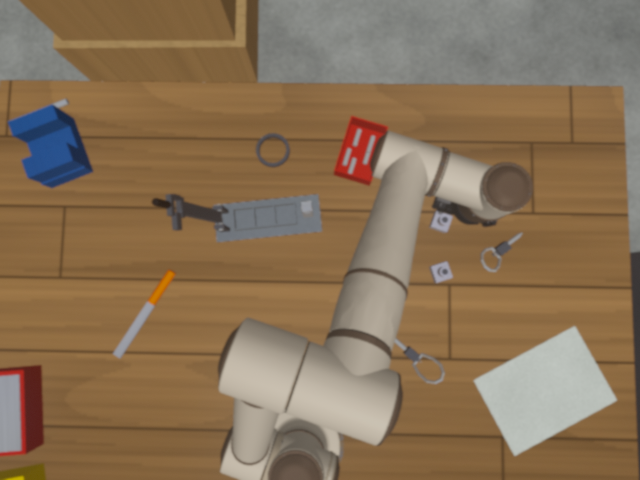

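```bash
python3 - <<'E'
from nav import *
for n in("top","scene"):
    T=np.linalg.inv(arm.camera_params(n)["world_to_cam"]);print(n,T[:3,3],proj(n,[572.9,-353.2,160.7]),proj(n,[573.5,-352.6,62]))
im=cv2.imread("pics/top0.png")
im=cv2.imread("pics/t1.png");crop(im,400,170,520,260,6,"t1c")
im=cv2.imread("pics/s1.png");crop(im,120,180,240,330,4,"s1c")
E
```

```text
top [ 407.1  -58.6 1340.3] (np.float64(453.6804854111249), np.float64(214.52866271162543)) (np.float64(443.63636470966264), np.float64(219.60769701727392))
scene [1464.2 -277.6  707.1] (np.float64(184.1374985647526), np.float64(253.4147546579126)) (np.float64(191.35077117577475), np.float64(292.8683285795397))
```

View pics/t1c.png

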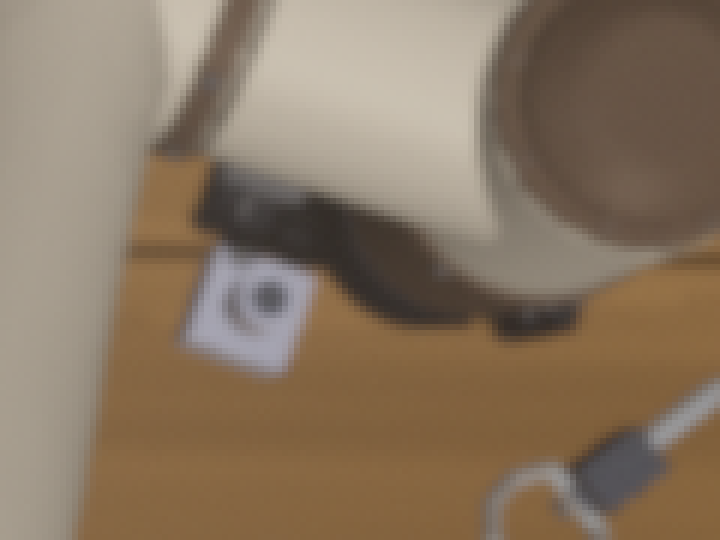

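View pics/s1c.png

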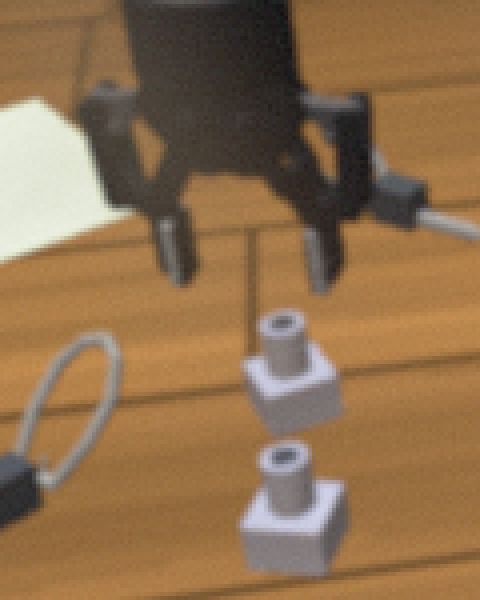

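Emit:
drive_tool(
  steps=[
    [0, 0.0005, 0.03, 0, 0.06],
    [0, 0, 0.03, 0, 0.06],
    [0, 0, 0.03, 0, 0.06],
    [0, 0, 0.02, 0, 0.06],
    [0, 0, 0.015, 0, 0.06],
    [0, 0, 0, 0, 0.06],
    [0, 0, 0, 0, 0.01],
    [0, 0, 0, 0, 0.01],
    [0, 0, 0, 0, 0.01],
    [0, 0, 0, 0, 0.01],
    [0, 0, 0, 0, 0.01],
    [0, 0, 0, 0, 0.01],
  ],
)

```text
clock: 3.4
position: [574.9, -353.1, 38.3]
ee_rot: [0.167, 0.986, -0.001, 0.001]
contact_force: [-1.1, -1.1, 7.1]
gripper_width: 24.0
```

```bash
python3 - <<'E'
from nav import *
go(573.5,-352.6,34,70.7)
E
```

```text
clock 3.4 pos [ 574.9 -353.1   38.3] jaw 70.8 tilt z [ 0. -0. -1.] w 24.0 F [-1.1 -1.1  7.1]
turn 0.1 then tool shift mm x 1.5 y 0.0 z 4.3
```

Emit:
drive_tool(
  steps=[
    [0, 0, 0, 0, 0.01],
    [0, 0, 0, 0, 0.01],
    [0, 0, -0.01, 0, 0.01],
    [0, 0, -0.02, 0, 0.01],
    [0, 0, -0.02, 0, 0.01],
    [0, 0, -0.02, 0, 0.01],
    [0, 0, 0, 0, 0.01],
    [0, 0, 0, 0, 0.01],
  ],
)

```text
clock: 4.2
position: [573.3, -351.7, 105.4]
ee_rot: [0.168, 0.986, 0.001, -0.001]
contact_force: [0.1, 0.0, -4.6]
gripper_width: 23.9
```

```bash
python3 - <<'E'
from nav import *
go(573.5,-352.6,170,70.7)
im,d=look("top","t2");im2,d=look("scene","s2");crop(im2,120,180,240,330,4,"s2c")
E
```

```text
clock 4.2 pos [ 573.3 -351.7  105.4] jaw 70.7 tilt z [-0.  0. -1.] w 23.9 F [ 0.1  0.  -4.6]
turn 0.0 then tool shift mm x -0.5 y -0.8 z -64.6
```

View pics/s2c.png

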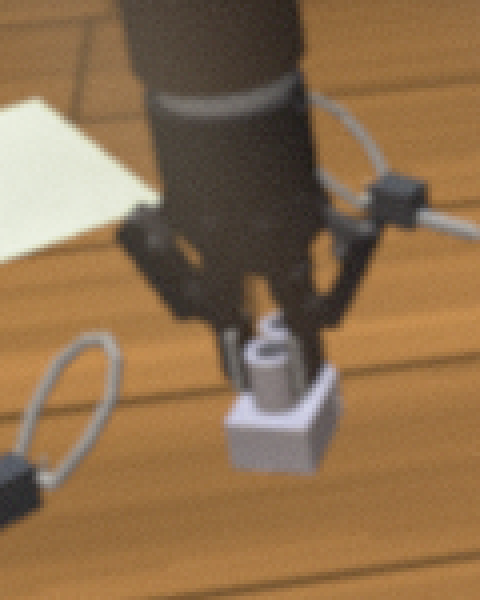

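```bash
python3 - <<'E'
from nav import *
for z in (126,130,134): print(z,ray("scene",187,268,z))
print(proj("scene",[573.3,-351.7,105.4]),proj("scene",[573.3,-351.7,130]))
im=cv2.imread("pics/s2.png");crop(im,165,245,215,305,12,"s2d")
im=cv2.imread("pics/t2.png");crop(im,400,170,520,260,6,"t2c")
d=np.load("pics/s2.npy").astype(float);P=cloud("scene",d)
S=P[255:305,165:215].reshape(-1,3);k=(S[:,2]>124)&(S[:,2]<140)&(abs(S[:,0]-573)<30);print(k.sum())
for v in range(262,302,2): print(v,P[v,184],P[v,188],P[v,192])
E
```

```text
126 [ 574.2 -352.5  126. ]
130 [ 580.3 -352.   130. ]
134 [ 586.4 -351.5  134. ]
(np.float64(188.8435032372939), np.float64(275.94738187353255)) (np.float64(187.11815738989526), np.float64(266.0873454466974))
199
262 [ 349.7 -376.1   -1.4] [ 453.7 -358.1   63.4] [ 590.8 -339.6  149.5]
264 [ 557.8 -358.4  126. ] [ 562.5 -350.1  127.8] [ 585.1 -340.6  141.1]
266 [ 566.6 -358.3  126.9] [ 573.2 -350.   129.9] [ 588.8 -341.   138.7]
268 [ 576.  -358.2  128.1] [ 575.1 -350.5  126.3] [ 587.2 -341.8  133. ]
270 [ 581.1 -358.4  126.7] [ 584.  -350.4  127.3] [ 588.4 -342.3  128.9]
272 [ 585.5 -358.7  124.8] [ 586.7 -350.9  124.2] [ 583.6 -343.3  121. ]
274 [ 585.  -359.5  119.6] [ 586.5 -351.6  119.3] [ 582.2 -344.1  115.1]
276 [ 584.7 -360.2  114.5] [ 586.4 -352.3  114.4] [ 586.6 -344.5  113.2]
278 [ 584.7 -360.9  109.7] [ 589.7 -352.7  111.8] [ 584.6 -345.3  107. ]
280 [ 581.9 -361.9  102.8] [ 586.8 -353.6  104.9] [ 588.3 -345.7  104.6]
282 [ 582.1 -362.6   98. ] [ 587.4 -354.3  100.4] [ 586.1 -346.5   98.2]
284 [ 584.9 -363.    95. ] [ 588.2 -354.9   96. ] [ 590.8 -346.8   96.5]
286 [ 591.  -363.1   94.3] [ 594.7 -355.    95.6] [ 598.2 -346.9   96.8]
288 [ 591.8 -363.8   90. ] [ 599.1 -355.3   93.8] [ 599.3 -347.5   92.5]
290 [ 595.  -364.2   87.3] [ 597.1 -356.2   87.4] [ 596.9 -348.4   85.9]
292 [ 589.7 -365.4   78.5] [ 592.1 -357.3   78.8] [ 596.5 -349.1   80.6]
294 [ 590.4 -366.1   74. ] [ 594.8 -357.8   75.8] [ 599.1 -349.6   77.5]
296 [ 593.7 -366.5   71.3] [ 595.8 -358.4   71.4] [ 598.3 -350.3   71.9]
298 [ 507.3 -376.1    2.6] [ 506.6 -367.5    0.6] [ 505.1 -358.9   -2.1]
300 [ 509.  -376.8   -1.7] [ 515.1 -367.5    1.3] [ 512.6 -359.    -2.1]
```

View pics/s2d.png

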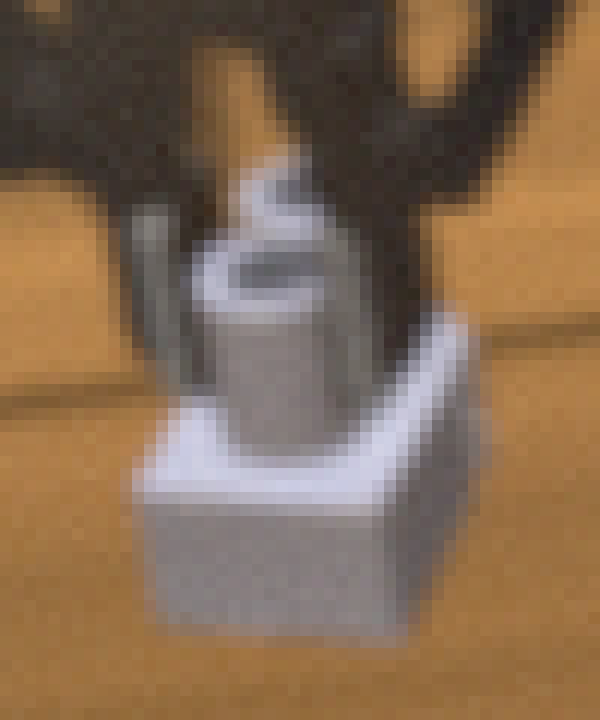

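View pics/t2c.png

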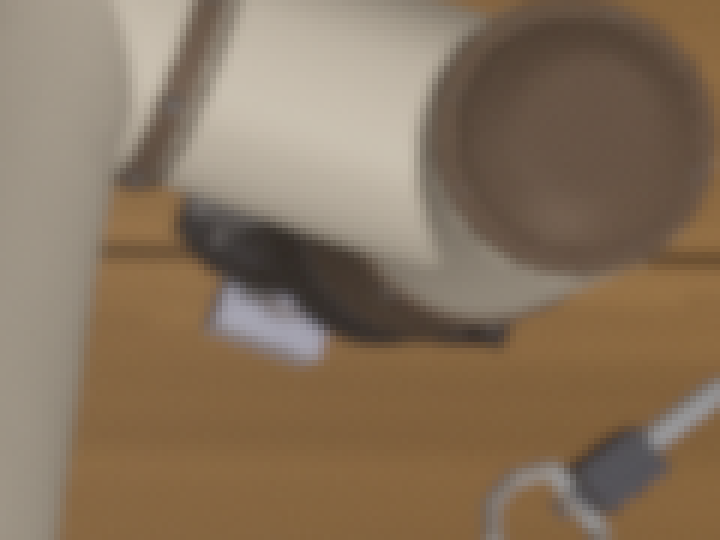

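```bash
python3 - <<'E'
from nav import *
go(582.5,106.5,170,96.85)
E
```

```text
clock 4.3 pos [ 572.7 -351.6  104.2] jaw 70.7 tilt z [-0.  0. -1.] w 23.8 F [-0.5 -0.6 -5.1]
turn -26.1 then tool shift mm x -64.4 y 453.7 z -65.8
```

Emit:
drive_tool(
  steps=[
    [0, 0, -0.03, -6.5, 0.01],
    [0, 0, -0.036, -6.5, 0.01],
    [0, 0, 0, -6.5, 0.01],
    [0, 0, 0, -6.6, 0.01],
    [-0.002, 0.015, 0, 0, 0.01],
    [-0.004, 0.028, 0, 0, 0.01],
    [-0.004, 0.03, 0, 0, 0.01],
    [-0.004, 0.03, 0, 0, 0.01],
    [-0.004, 0.03, 0, 0, 0.01],
    [-0.004, 0.03, 0, 0, 0.01],
    [-0.004, 0.03, 0, 0, 0.01],
    [-0.004, 0.03, 0, 0, 0.01],
    [-0.004, 0.03, 0, 0, 0.01],
    [-0.004, 0.03, 0, 0, 0.01],
    [-0.004, 0.03, 0, 0, 0.01],
    [-0.004, 0.03, 0, 0, 0.01],
    [-0.004, 0.03, 0, 0, 0.01],
    [-0.004, 0.03, 0, 0, 0.01],
    [-0.004, 0.03, 0, 0, 0.01],
    [-0.004, 0.021, 0, 0, 0.01],
  ],
)

```text
clock: 6.3
position: [580.1, 107.9, 171.0]
ee_rot: [-0.06, 0.998, -0.0, -0.001]
contact_force: [0.6, 0.0, -3.6]
gripper_width: 24.2
```

Emit:
drive_tool(
  steps=[
    [0, 0, 0, 0, 0.01],
    [0, 0, 0, 0, 0.01],
    [0, 0, 0, 0, 0.01],
  ],
)

```text
clock: 6.6
position: [580.7, 105.3, 171.6]
ee_rot: [-0.059, 0.998, -0.0, -0.001]
contact_force: [-0.9, -0.2, -3.9]
gripper_width: 23.9
```

```bash
python3 - <<'E'
from nav import *
go(582.5,106.5,170,96.85)
im,d=look("scene","s3");crop(im,320,180,460,320,5,"s3c");im,d=look("top","t3");crop(im,180,150,340,260,5,"t3c")
E
```

```text
clock 6.6 pos [580.7 105.3 171.6] jaw 96.8 tilt z [-0. -0. -1.] w 23.9 F [-0.9 -0.2 -3.9]
turn -0.1 then tool shift mm x -1.9 y 1.0 z 1.6
```

View pics/s3c.png

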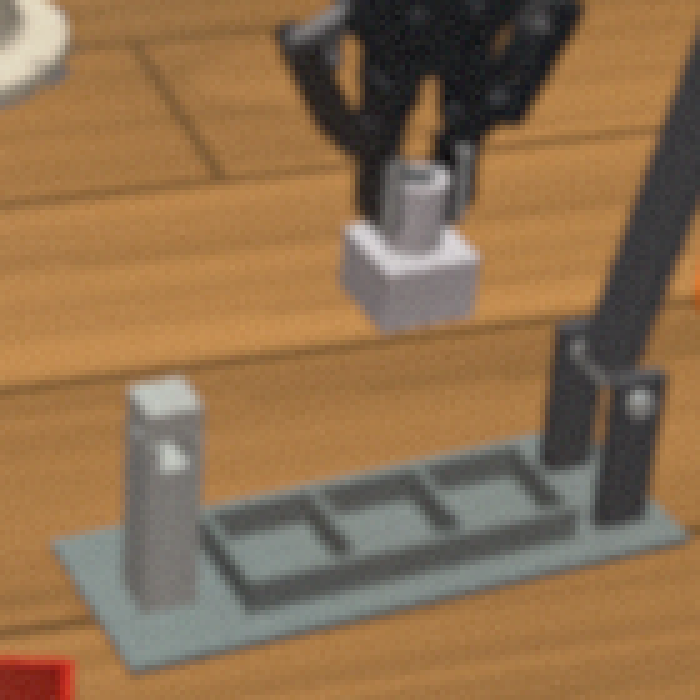

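View pics/t3c.png

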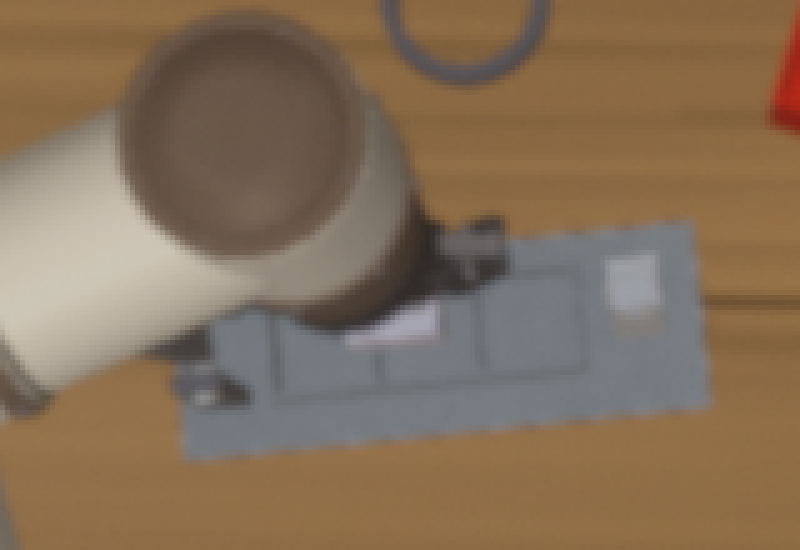

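Emit:
drive_tool(
  steps=[
    [-0.0015, 0.001, 0.02, 0, 0.01],
    [0, 0, 0.03, 0, 0.01],
    [0, 0, 0.03, 0, 0.01],
    [0, 0, 0.015, 0, 0.01],
    [0, 0, 0, 0, 0.01],
    [0, 0, 0, 0, 0.01],
    [0, 0, 0, 0, 0.01],
  ],
)

```text
clock: 7.4
position: [584.0, 107.0, 78.9]
ee_rot: [-0.06, 0.998, 0.0, 0.002]
contact_force: [-0.1, 0.8, -2.5]
gripper_width: 24.2
```

```bash
python3 - <<'E'
from nav import *
go(582.5,106.5,44,96.85)
im,d=look("scene","s4");crop(im,320,180,460,320,5,"s4c");im,d=look("top","t4");crop(im,220,180,320,260,8,"t4c")
E
```

```text
clock 7.4 pos [584.  107.   78.9] jaw 96.8 tilt z [ 0.  0. -1.] w 24.2 F [-0.1  0.8 -2.5]
turn -0.0 then tool shift mm x 1.5 y -0.3 z 34.9
```

View pics/s4c.png

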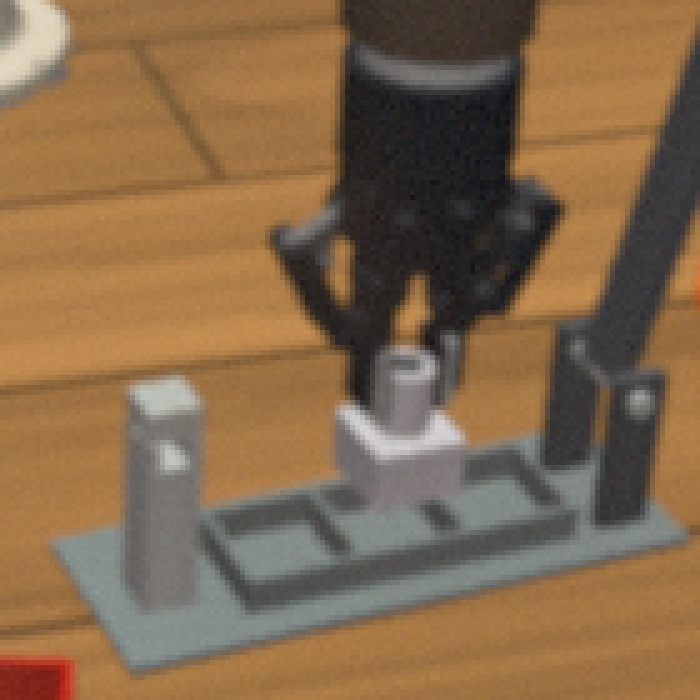

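View pics/t4c.png

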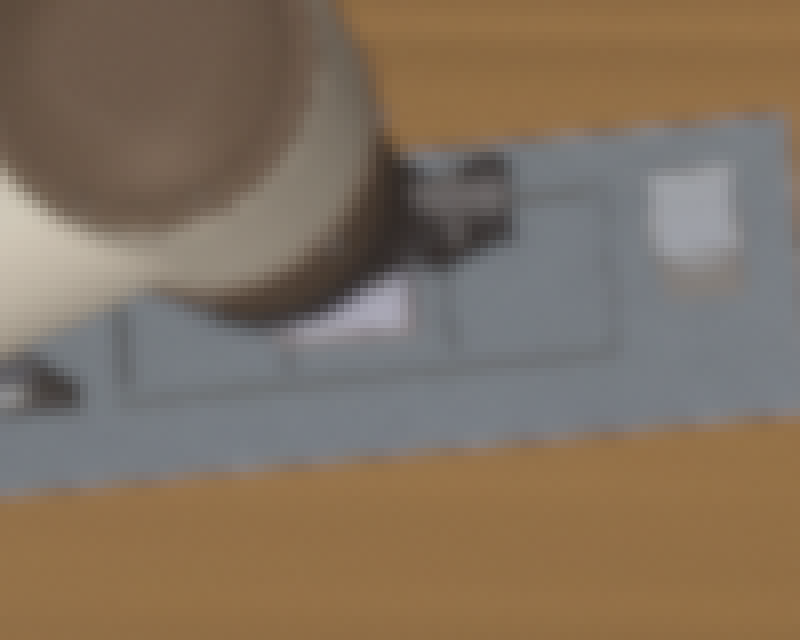

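```bash
cat >> nav.py <<'E'
th=np.radians(6.85);xd=np.array([np.cos(th),np.sin(th)]);yd=np.array([-np.sin(th),np.cos(th)]);O=np.array([581.2,106.3])
def rk(p): r=np.asarray(p)[:2]-O;return np.array([r@xd,r@yd])
def wd(x,y): return O+x*xd+y*yd
E
python3 - <<'E'
from nav import *
for q in((255.5,222.2),(271.3,220.1)):
    print(rk(ray("top",*q,70)),rk(ray("top",*q,73)))
im=cv2.imread("pics/s4.png")
# scene: body top front corners at z=70
for q in ((375,455),(465,437),(338,408),(372,508),(462,488)):
    u,v=q[0]/5+320,q[1]/5+180
    print(q,rk(ray("scene",u,v,70)),rk(ray("scene",u,v,40)))
d=np.load("pics/s4.npy").astype(float);P=cloud("scene",d)
for v in (258,260,262,264,266,270,272,274,276,278): print(v,[ (rk(P[v,u]).round(1),P[v,u,2].round(1)) for u in (396,400,404,408)])
E
```

```text
[-20.6  17. ] [-21.   16.7]
[-19.4 -23.1] [-19.8 -23.4]
(375, 455) [ 23.8 -21.5] [-14.2   0.4]
(465, 437) [25.1 22.4] [-12.9  46.3]
(338, 408) [-15.4 -20.1] [-55.3   1.9]
(372, 508) [ 58.9 -40.9] [ 22.6 -19.9]
(462, 488) [59.2  2.2] [22.9 25.2]
258 [(array([ 15.4, -17.1]), np.float64(98.1)), (array([14. , -6.3]), np.float64(94.7)), (array([15.3,  2.9]), np.float64(93.5)), (array([12.1, 15. ]), np.float64(88.7))]
260 [(array([ 13.5, -15.5]), np.float64(91.2)), (array([16.1, -7.1]), np.float64(91.0)), (array([18.4,  1.6]), np.float64(90.4)), (array([15.8, 13.3]), np.float64(86.1))]
262 [(array([ 13.6, -15.2]), np.float64(86.0)), (array([13.2, -4.9]), np.float64(83.3)), (array([15.4,  3.9]), np.float64(82.7)), (array([-93.7,  81. ]), np.float64(-3.5))]
264 [(array([  9.3, -12.2]), np.float64(77.2)), (array([17.8, -7.1]), np.float64(81.4)), (array([17.5,  3.2]), np.float64(78.8)), (array([ 5.5, 20.7]), np.float64(67.1))]
266 [(array([  7. , -10.4]), np.float64(70.0)), (array([13.5, -4.1]), np.float64(72.6)), (array([17.7,  3.5]), np.float64(73.5)), (array([12.9, 16.7]), np.float64(67.4))
[... 162 characters left out ...]
64(69.5))]
272 [(array([ 24.8, -19.4]), np.float64(67.4)), (array([ 26.3, -10.2]), np.float64(66.2)), (array([27.9, -1.1]), np.float64(65.1)), (array([29. ,  8.4]), np.float64(63.5))]
274 [(array([ 26.4, -19.8]), np.float64(63.2)), (array([ 26.8, -10. ]), np.float64(61.1)), (array([27.3, -0.2]), np.float64(59.0)), (array([25. , 11.5]), np.float64(54.7))]
276 [(array([ 26.6, -19.5]), np.float64(57.9)), (array([ 27.9, -10.1]), np.float64(56.4)), (array([27.3,  0.4]), np.float64(53.4)), (array([26.4, 11.1]), np.float64(50.2))]
278 [(array([ 26.8, -19.1]), np.float64(52.5)), (array([27.5, -9.4]), np.float64(50.6)), (array([28. ,  0.5]), np.float64(48.4)), (array([24.7, 12.7]), np.float64(43.2))]
```

Emit:
drive_tool(
  steps=[
    [0.002, 0.0005, 0.005, 0, 0.01],
    [0, 0, 0.008, 0, 0.01],
    [0, 0, 0.006, 0, 0.01],
    [0, 0, 0.005, 0, 0.01],
    [0, 0, 0.004, 0, 0.01],
    [0, 0, 0.004, 0, 0.01],
    [0, 0, 0, 0, 0.01],
    [0, 0, 0, 0, 0.01],
  ],
)

```text
clock: 8.3
position: [580.9, 107.2, 45.3]
ee_rot: [-0.06, 0.998, -0.0, 0.0]
contact_force: [-0.6, 0.4, -2.5]
gripper_width: 24.0
```

```bash
python3 - <<'E'
from nav import *
go(582.5,106.5,44,96.85)
im,d=look("scene","s5");crop(im,340,210,440,310,6,"s5c")
E
```

```text
clock 8.3 pos [580.9 107.2  45.3] jaw 96.8 tilt z [ 0. -0. -1.] w 24.0 F [-0.6  0.4 -2.5]
turn -0.0 then tool shift mm x -1.5 y -0.9 z 1.3
```

View pics/s5c.png

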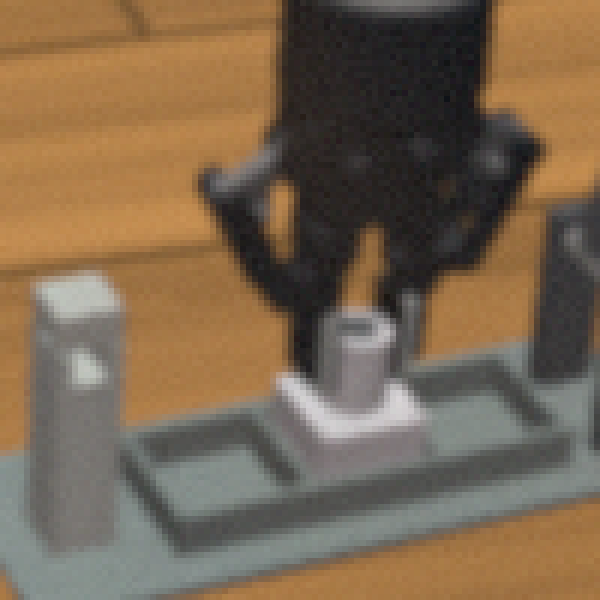

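Emit:
drive_tool(
  steps=[
    [0, 0, 0.002, 0, 0.01],
    [0, 0, 0, 0, 0.01],
    [0, 0, 0, 0, 0.045],
    [0, 0, 0, 0, 0.045],
    [0, 0, 0, 0, 0.045],
    [0, 0, -0.03, 0, 0.045],
    [0, 0, -0.04, 0, 0.045],
    [0, 0, -0.04, 0, 0.045],
    [0, -0.02, -0.03, 0, 0.045],
    [0, -0.04, 0, 0, 0.06],
    [0, -0.04, 0, 0, 0.06],
    [0, -0.04, 0, 0, 0.06],
    [0, -0.04, 0, 0, 0.06],
    [0, -0.04, 0, 0, 0.06],
    [0, 0, 0, 0, 0.06],
  ],
)

```text
clock: 9.85
position: [606.8, -115.5, 182.6]
ee_rot: [-0.057, 0.998, -0.0, -0.001]
contact_force: [-1.1, 0.6, -0.9]
gripper_width: 59.9
```

```bash
python3 - <<'E'
from meas import *
from nav import *
im,d=look("top","t6");P=cloud("top",d.astype(float))
block(im,P,442,272)
R=P[185:250,205:330].reshape(-1,3);q=np.array([rk(p) for p in R])
k=(R[:,2]>58)&(R[:,2]<76)&(abs(q[:,0])<25)&(abs(q[:,1])<80);print("boss in rack",k.sum(),q[k].mean(0),R[k,2].mean(),q[k].min(0),q[k].max(0))
k=(R[:,2]>29)&(R[:,2]<42)&(abs(q[:,0])<35)&(abs(q[:,1])<80);print("body in rack",k.sum(),np.percentile(q[k],[3,97],axis=0),np.median(R[k,2]))
im2,_=look("scene","s6");crop(im,180,180,340,260,5,"t6c");crop(im2,160,200,440,320,2.8,"s6c")
go(*(443.5,-352.2),120,109.5)
E
```

```text
block rect centre [ 443.5 -352.3   30. ]  sides 50.7505328884312 48.64996585254303 yaw 19.87336974314462 boss mean [ 443.4 -352.2   62.2]<stdin>:6: RuntimeWarning: Mean of empty slice.
  ret = um.true_divide(
  ret = ret.dtype.type(ret / rcount)
Traceback (most recent call last):
ValueError: zero-size array to reduction operation minimum which has no identity
```

```bash
python3 - <<'E'
from nav import *
im=cv2.imread("pics/t6.png");cv2.imwrite("pics/t6b.png",im)
im2,_=look("scene","s6");crop(im2,160,200,440,320,2.8,"s6c")
go(*(443.5,-352.2),120,109.5)
E
```

```text
clock 9.9 pos [ 606.7 -112.2  182.7] jaw 96.7 tilt z [-0. -0. -1.] w 59.8 F [ 1.1  0.8 -0.3]
turn -12.8 then tool shift mm x 233.9 y -171.7 z 62.7
```

View pics/t6b.png

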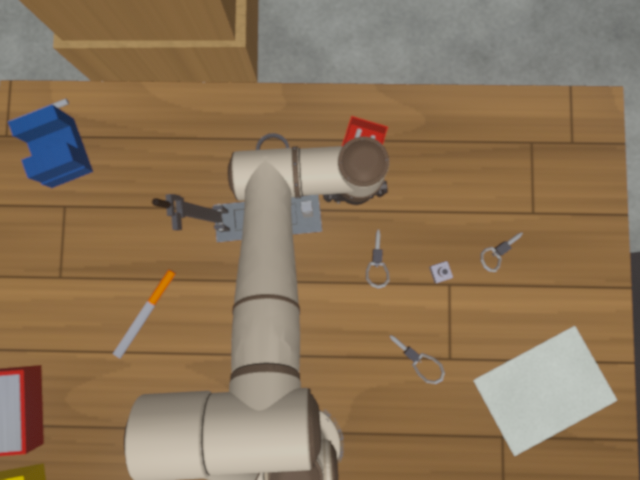

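View pics/s6c.png

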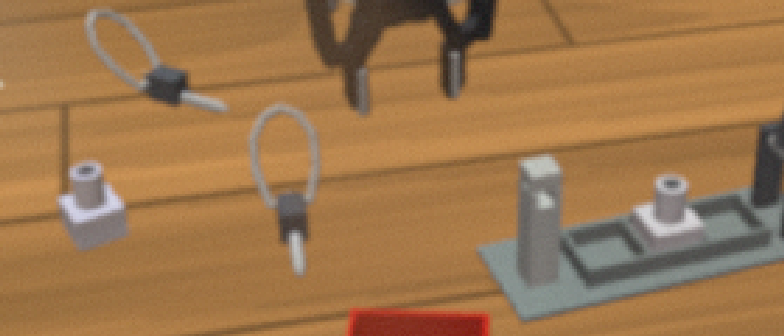

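Emit:
drive_tool(
  steps=[
    [0, 0, 0, -6.4, 0.06],
    [0, 0, 0, -6.4, 0.06],
    [0.02, -0.014, 0, 0, 0.06],
    [0.03, -0.022, 0, 0, 0.06],
    [0.03, -0.022, 0, 0, 0.06],
    [0.03, -0.022, 0, 0, 0.06],
    [0.03, -0.022, 0, 0, 0.06],
    [0.03, -0.022, 0, 0, 0.06],
    [0.03, -0.022, 0.01, 0, 0.06],
    [0.02, -0.015, 0.02, 0, 0.06],
    [0.014, -0.011, 0.02, 0, 0.06],
    [0, 0, 0.01, 0, 0.06],
    [0, 0, 0, 0, 0.06],
    [0, 0, 0, 0, 0.06],
    [0, 0, 0, 0, 0.06],
  ],
)

```text
clock: 11.45
position: [445.8, -351.3, 124.4]
ee_rot: [-0.172, 0.985, -0.001, 0.001]
contact_force: [0.5, 0.2, -0.4]
gripper_width: 59.8
```

```bash
python3 - <<'E'
from nav import *
go(*(443.5,-352.2),38,109.5)
go(*(443.5,-352.2),38,109.5)
im2,_=look("scene","s7");crop(im2,120,180,260,320,4,"s7c")
go(*(443.5,-352.2),38,109.5)
E
```

```text
clock 11.4 pos [ 445.8 -351.3  124.4] jaw 109.8 tilt z [ 0. -0. -1.] w 59.8 F [ 0.5  0.2 -0.4]
turn 0.3 then tool shift mm x 2.4 y -0.1 z 86.4
clock 11.4 pos [ 445.8 -351.3  124.4] jaw 109.8 tilt z [ 0. -0. -1.] w 59.8 F [ 0.5  0.2 -0.4]
turn 0.3 then tool shift mm x 2.4 y -0.1 z 86.4
clock 11.5 pos [ 445.6 -351.4  124.4] jaw 109.7 tilt z [ 0. -0. -1.] w 60.1 F [-0.3 -0.   0.9]
turn 0.2 then tool shift mm x 2.3 y -0.0 z 86.4
```

View pics/s7c.png

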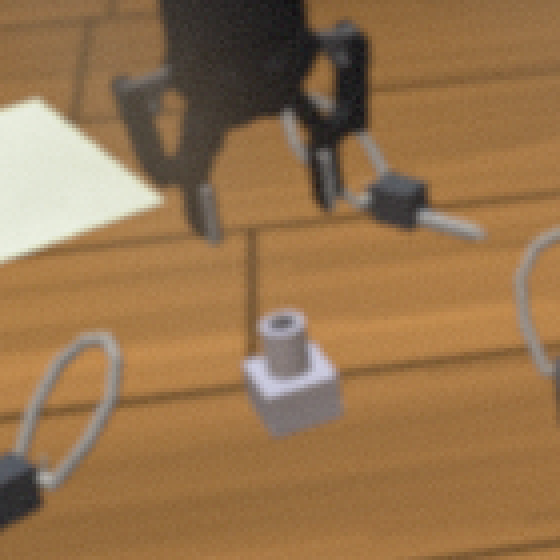

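Emit:
drive_tool(
  steps=[
    [0.0015, 0, 0.02, 0, 0.06],
    [0, 0, 0.03, 0, 0.06],
    [0, 0, 0.02, 0, 0.06],
    [0, 0, 0.016, 0, 0.06],
    [0, 0, 0, 0, 0.06],
    [0, 0, 0, 0, 0.01],
    [0, 0, 0, 0, 0.01],
    [0, 0, 0, 0, 0.01],
    [0, 0, 0, 0, 0.01],
    [0, 0, 0, 0, 0.01],
    [0, 0, 0, 0, 0.01],
    [0, 0, 0, 0, 0.01],
  ],
)

```text
clock: 12.7
position: [444.2, -353.0, 38.9]
ee_rot: [-0.171, 0.985, -0.001, 0.001]
contact_force: [1.1, -0.7, 6.2]
gripper_width: 24.2
```

```bash
python3 - <<'E'
from nav import *
go(*(443.5,-352.2),38,109.5)
print(arm.read_state()["contact_force"])
t=wd(1,-54);print(t)
E
```

```text
clock 12.7 pos [ 444.2 -353.    38.9] jaw 109.7 tilt z [ 0. -0. -1.] w 24.2 F [ 1.1 -0.7  6.2]
turn 0.2 then tool shift mm x 0.4 y 1.0 z 0.9
[ 1.1 -0.7  6.2]
[588.6  52.8]
```

Emit:
drive_tool(
  steps=[
    [0, 0, -0.01, 0, 0.01],
    [0, 0, -0.03, 0, 0.01],
    [0, 0, -0.04, 0, 0.01],
    [0, 0, -0.04, 0, 0.01],
    [0, 0, -0.025, 0, 0.01],
    [0, 0, 0, 6.5, 0.01],
    [0, 0, 0, 6.4, 0.01],
    [0, 0, 0, 0, 0.01],
  ],
)

```text
clock: 13.5
position: [441.8, -351.7, 181.7]
ee_rot: [-0.058, 0.998, 0.001, -0.001]
contact_force: [-0.3, 0.3, -2.9]
gripper_width: 23.8
```

```bash
python3 - <<'E'
from nav import *
go(588.2,52.8,170,96.85)
E
```

```text
clock 13.5 pos [ 441.8 -351.7  181.7] jaw 96.7 tilt z [-0.  0. -1.] w 23.8 F [-0.3  0.3 -2.9]
turn -0.1 then tool shift mm x -193.6 y 384.1 z 11.7
```

Emit:
drive_tool(
  steps=[
    [-0.01, 0.02, 0, 0, 0.01],
    [-0.014, 0.028, 0, 0, 0.01],
    [-0.014, 0.028, 0, 0, 0.01],
    [-0.014, 0.028, 0, 0, 0.01],
    [-0.014, 0.028, 0, 0, 0.01],
    [-0.014, 0.028, 0, 0, 0.01],
    [-0.014, 0.028, 0, 0, 0.01],
    [-0.014, 0.028, 0, 0, 0.01],
    [-0.014, 0.028, 0, 0, 0.01],
    [-0.014, 0.028, 0, 0, 0.01],
    [-0.014, 0.028, 0, 0, 0.01],
    [-0.014, 0.028, 0, 0, 0.01],
    [-0.014, 0.028, 0, 0, 0.01],
    [-0.012, 0.022, 0, 0, 0.01],
    [-0.004, 0.006, 0, 0, 0.01],
    [0, 0, 0, 0, 0.01],
    [0, 0, 0, 0, 0.01],
    [0, 0, 0, 0, 0.01],
  ],
)

```text
clock: 15.3
position: [589.9, 50.6, 182.1]
ee_rot: [-0.058, 0.998, -0.0, -0.001]
contact_force: [0.5, -0.6, -3.7]
gripper_width: 24.2
```

```bash
python3 - <<'E'
from nav import *
go(588.2,52.8,80,96.85)
im,d=look("scene","s8")
go(588.2,52.8,80,96.85)
E
```

```text
clock 15.3 pos [589.9  50.6 182.1] jaw 96.7 tilt z [-0. -0. -1.] w 24.2 F [ 0.5 -0.6 -3.7]
turn -0.2 then tool shift mm x 1.4 y 2.3 z 102.1
clock 15.3 pos [590.   50.6 182.3] jaw 96.7 tilt z [-0. -0. -1.] w 24.2 F [ 0.5 -0.2 -3.8]
turn -0.2 then tool shift mm x 1.6 y 2.4 z 102.3
```

Emit:
drive_tool(
  steps=[
    [0.0015, 0.002, 0.02, -0.1, 0.01],
    [0, 0, 0.03, 0, 0.01],
    [0, 0, 0.03, 0, 0.01],
    [0, 0, 0.022, 0, 0.01],
    [0, 0, 0, 0, 0.01],
    [0, 0, 0, 0, 0.01],
    [0, 0, 0, 0, 0.01],
  ],
)

```text
clock: 16.05
position: [590.2, 53.6, 82.2]
ee_rot: [-0.06, 0.998, 0.0, 0.002]
contact_force: [0.2, -0.3, -3.5]
gripper_width: 24.1
```

```bash
python3 - <<'E'
from nav import *
go(588.2,52.8,46,96.85)
im,d=look("scene","s9");crop(im,330,200,430,300,6,"s9c");im,d=look("top","t9");crop(im,220,180,320,260,8,"t9c")
go(588.2,52.8,46,96.85)
E
```

```text
clock 16.1 pos [590.2  53.6  82.2] jaw 96.8 tilt z [ 0.  0. -1.] w 24.1 F [ 0.2 -0.3 -3.5]
turn -0.0 then tool shift mm x 2.1 y -0.5 z 36.2
clock 16.1 pos [589.9  53.7  82.1] jaw 96.8 tilt z [ 0.  0. -1.] w 24.0 F [ 0.   0.2 -2.8]
turn -0.0 then tool shift mm x 1.8 y -0.7 z 36.1
```

View pics/s9c.png

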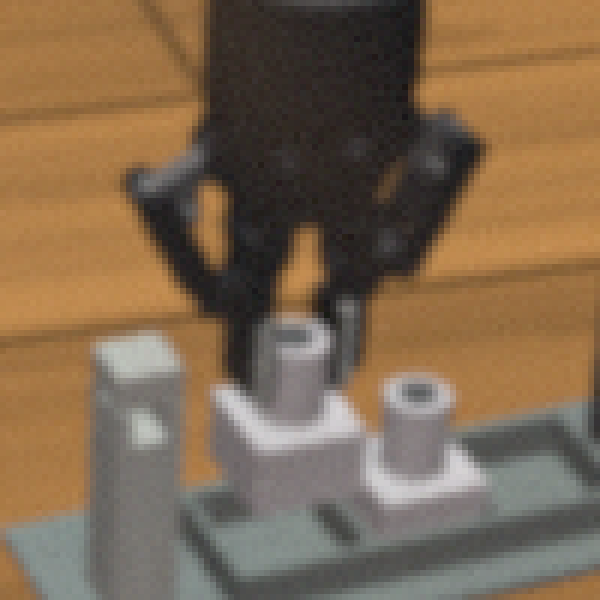

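View pics/t9c.png

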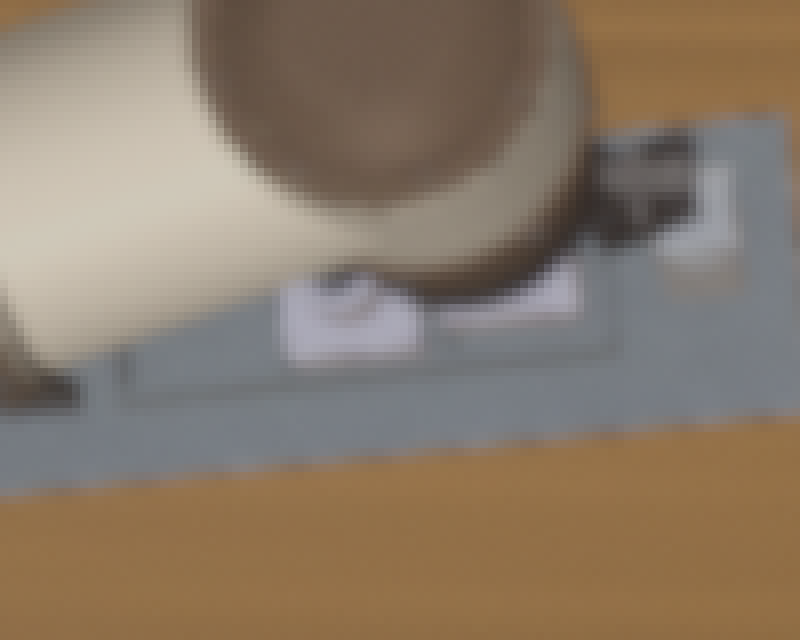

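```bash
python3 - <<'E'
from nav import *
for q,z in(((255.6,225.2),35),((272.5,224.4),35),((274.6,220.6),73),((292.9,218.7),73)):
    print(rk(ray("top",*q,z)))
for q,z in (((245,452),73),((365,432),73),((365,492),35),((488,482),35)):
    u,v=q[0]/6+330,q[1]/6+200
    print(q,rk(ray("scene",u,v,z)))
E
```

```text
[-23.6  21.9]
[-26.1 -21.9]
[-22.  -31.5]
[-22.  -77.8]
(245, 452) [ 24.3 -80.2]
(365, 432) [ 27.9 -34. ]
(365, 492) [ 15.1 -24.6]
(488, 482) [25.4 21.6]
```

Emit:
drive_tool(
  steps=[
    [0.0018, 0.0005, 0.005, 0, 0.01],
    [0, 0, 0.008, 0, 0.01],
    [0, 0, 0.006, 0, 0.01],
    [0, 0, 0.005, 0, 0.01],
    [0, 0, 0.005, 0, 0.01],
    [0, 0, 0.005, 0, 0.01],
    [0, 0, 0, 0, 0.01],
    [0, 0, 0, 0, 0.01],
  ],
)

```text
clock: 16.95
position: [588.7, 55.7, 47.4]
ee_rot: [-0.061, 0.998, 0.0, 0.002]
contact_force: [-0.2, 7.5, 1.2]
gripper_width: 23.8
```

```bash
python3 - <<'E'
from nav import *
go(588.2,52.8,46,96.85)
im,d=look("scene","s10");crop(im,330,200,430,300,6,"s10c")
E
```

```text
clock 16.9 pos [588.7  55.7  47.4] jaw 97.0 tilt z [ 0.  0. -1.] w 23.8 F [-0.2  7.5  1.2]
turn 0.2 then tool shift mm x 0.9 y -2.8 z 1.4
```

View pics/s10c.png

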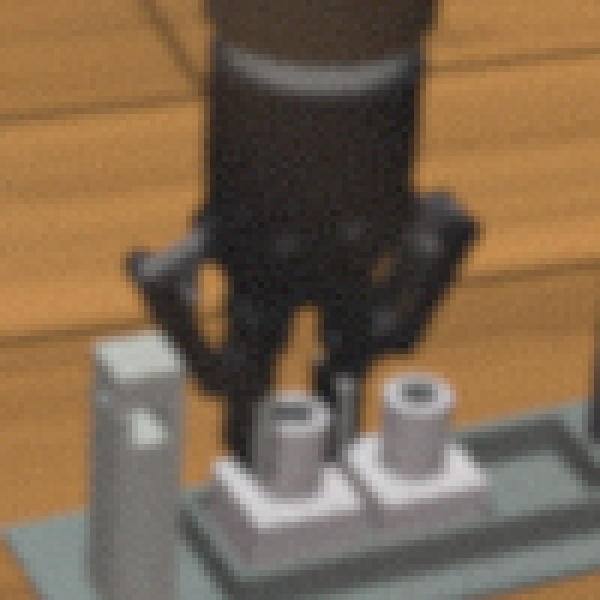

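Emit:
drive_tool(
  steps=[
    [0, 0.0025, 0, 0, 0.01],
    [0, 0, 0.002, 0, 0.01],
    [0, 0, 0.002, 0, 0.01],
    [0, 0, 0, 0, 0.01],
  ],
)

```text
clock: 17.4
position: [589.0, 56.0, 46.1]
ee_rot: [-0.062, 0.998, -0.001, 0.002]
contact_force: [-2.7, 0.7, 14.3]
gripper_width: 23.9
```

Emit:
drive_tool(
  steps=[
    [0, 0, 0, 0, 0.042],
    [0, 0, 0, 0, 0.042],
    [0, 0, 0, 0, 0.042],
    [0, 0, -0.03, 0, 0.042],
    [0, 0, -0.04, 0, 0.042],
    [0, 0, -0.04, 0, 0.042],
    [0, 0, -0.04, 0, 0.042],
    [0.03, 0, 0, 0, 0.03],
    [0.03, 0, 0, 0, 0.01],
    [0.03, 0, 0, 0, 0],
    [0.03, 0, 0, 0, 0],
    [0.03, 0, 0, 0, 0],
    [0.02, 0, 0, 0, 0],
    [0, 0, 0, 0, 0],
  ],
)

```text
clock: 18.8
position: [415.9, 35.5, 192.9]
ee_rot: [-0.06, 0.998, 0.0, 0.0]
contact_force: [1.4, 0.7, -0.1]
gripper_width: 0.0
```

```bash
python3 - <<'E'
from nav import *
im,d=look("scene","s11");crop(im,320,180,460,320,5,"s11c");im,d=look("top","t11");crop(im,180,180,340,260,5,"t11c")
go(588.2,52.8,180,96.85)
E
```

```text
clock 18.9 pos [418.6  36.2 193.2] jaw 96.9 tilt z [ 0.  0. -1.] w -0.3 F [ 0.4 -0.4 -0.1]
turn 0.0 then tool shift mm x -170.3 y -3.8 z 13.2
```

View pics/s11c.png

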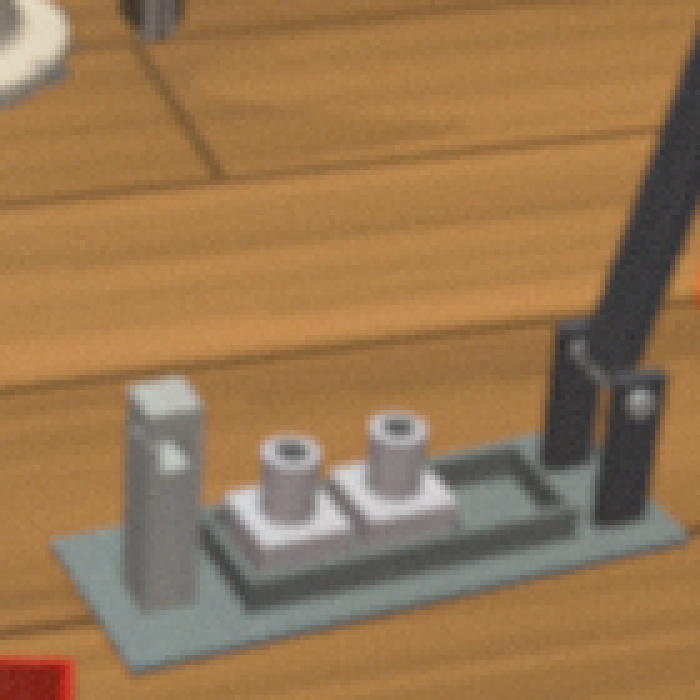

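View pics/t11.png

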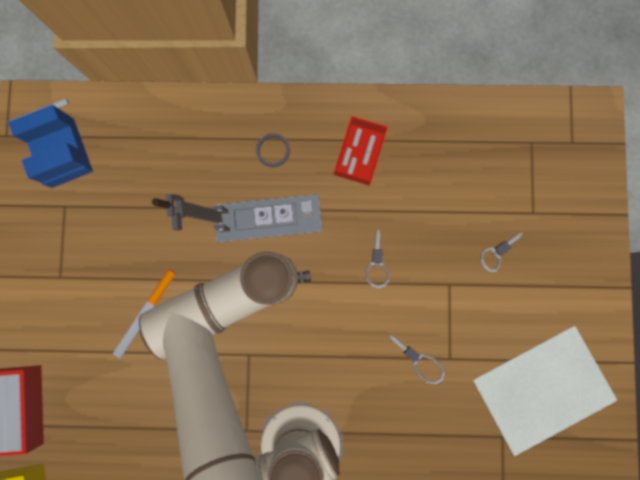

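```bash
python3 - <<'E'
from nav import *
im=cv2.imread("pics/t11.png");d=np.load("pics/t11.npy").astype(float)
crop(im,205,185,330,245,6,"t11d")
P=cloud("top",d);R=P[185:250,205:330].reshape(-1,3);q=np.array([rk(p) for p in R])
for y0 in(0,-54):
  k=(R[:,2]>61)&(R[:,2]<74)&(abs(q[:,0])<25)&(abs(q[:,1]-y0)<27);print("boss",k.sum(),q[k].mean(0),R[k,2].mean(),np.median(R[k,2]))
  k=(R[:,2]>29)&(R[:,2]<42)&(abs(q[:,0])<35)&(abs(q[:,1]-y0)<27);print("body",k.sum(),np.percentile(q[k],[3,97],axis=0).ravel(),np.median(R[k,2]))
E
```

```text
boss 82 [-0.1  1. ] 67.15037755446255 67.70452848062314
body 191 [-21.9 -19.9  20.9  22.6] 35.787470904966085
boss 80 [  0.  -51.7] 67.48205813259786 67.56672556089666
body 192 [-21.5 -73.1  21.2 -30.5] 35.08550480936913
```

View pics/t11d.png

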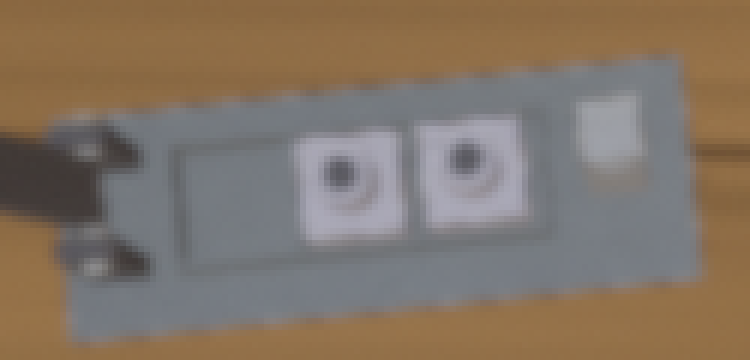

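```bash
python3 - <<'E'
from nav import *
np.set_printoptions(precision=3,suppress=True)
print(arm.read_state()["joints"])
im=cv2.imread("pics/t11.png");d=np.load("pics/t11.npy").astype(float);P=cloud("top",d)
S=P[190:250,140:215].reshape(-1,3);t=S[S[:,2]>60];q=np.array([rk(p) for p in t])
for lo in range(100,380,20):
    k=(t[:,2]>lo)&(t[:,2]<=lo+20)&(abs(q[:,0])<17)
    if k.sum(): print(lo,k.sum(),q[k].mean(0),t[k,2].mean(),np.percentile(q[k],[5,95],axis=0).ravel())
d=np.load("pics/s11.npy").astype(float);P=cloud("scene",d)
S=P[110:260,420:500].reshape(-1,3);t=S[(S[:,2]>60)&(S[:,0]<640)&(S[:,0]>500)];q=np.array([rk(p) for p in t])
print("scene")
for lo in range(100,400,20):
    k=(t[:,2]>lo)&(t[:,2]<=lo+20)&(abs(q[:,0])<24)&(q[:,1]<220)
    if k.sum(): print(lo,k.sum(),q[k].mean(0),t[k,2].mean(),np.percentile(q[k],[5,95],axis=0).ravel())
for xy in (wd(0,210),): go(*xy,340,6.85)
E
```

```text
[ 0.477  0.065 -0.522  0.001 -0.981 -1.928]
100 14 [  1.244 112.116] 115.17753166773211 [-14.086 109.507  14.186 116.857]
120 51 [ -2.157 113.266] 129.7246637464501 [-14.163 109.354  13.231 117.549]
140 58 [ -0.196 118.452] 150.30260894386666 [-13.519 115.064  13.684 124.284]
160 54 [ -1.02  123.478] 170.76230770345515 [-14.071 120.463  13.976 130.513]
180 62 [ -0.438 127.652] 190.97156993182938 [-13.88  124.523  13.66  132.279]
200 58 [ -0.975 132.668] 210.17137158001916 [-13.993 129.717  14.41  137.308]
220 65 [ -0.357 136.91 ] 230.70697605828087 [-13.951 134.106  13.428 140.765]
240 64 [ -0.461 141.317] 249.84155184491857 [-13.591 138.358  13.628 143.811]
260 120 [  1.409 148.72 ] 273.6375753398468 [-13.352 142.993  14.43  157.091]
280 24 [  1.784 149.954] 288.6236625099013 [-16.496 145.605  16.818 154.95 ]
300 116 [ -0.767 157.412] 314.0062557387873 [-15.382 152.105  15.922 165.991]
320 37 [ -0.302 160.005] 329.92746147151354 [ -6.356 156.782   7.219 164.8  ]
340 50 [ -0.786 165.602] 349.9828692273908 [ -6.395 161.298   6.223 172.175]
360 48 [  0.613 171.99 ] 363.49011940390636 [
[... 600 characters left out ...]
  8.219 143.334] 250.1650069732136 [ -8.815 138.022  19.335 151.766]
260 122 [  3.555 146.265] 270.1112784875433 [-16.87  142.911  23.262 155.017]
280 104 [ -7.304 152.337] 290.1685571929898 [-22.812 147.5    21.403 160.059]
300 128 [  5.13  156.362] 311.3674106495973 [-16.083 152.157  22.905 165.272]
320 78 [  7.989 162.553] 329.7729109558694 [  1.321 157.182  12.452 169.876]
340 84 [  7.482 167.688] 349.72377914279 [  0.344 161.845  11.643 175.726]
360 18 [  5.644 170.539] 361.8491485336151 [ -0.228 166.42    9.981 176.651]
clock 18.9 pos [418.644  36.23  193.158] jaw 96.9 tilt z [ 0.003  0.001 -1.   ] w -0.3 F [ 0.368 -0.381 -0.077]
turn -90.0 then tool shift mm x -260.2 y -169.8 z -146.8
```

Emit:
drive_tool(
  steps=[
    [0, 0, -0.02, -8.2, 0],
    [0, 0, -0.02, -8.2, 0],
    [0, 0, -0.02, -8.2, 0],
    [0, 0, -0.02, -8.2, 0],
    [0, 0, -0.02, -8.2, 0],
    [0, 0, -0.02, -8.2, 0],
    [0, 0, -0.02, -8.2, 0],
    [0, 0, -0.02, -8.2, 0],
    [0, 0, -0.02, -8.2, 0],
    [0, 0, -0.02, -8.1, 0],
    [0, 0, -0.02, -8.1, 0],
    [0, 0, 0, 0, 0],
    [0, 0, 0, 0, 0],
  ],
)

```text
clock: 20.2
position: [418.6, 36.3, 411.9]
ee_rot: [0.747, -0.665, -0.0, -0.0]
contact_force: [0.0, 0.7, -0.6]
gripper_width: -0.0
```

```bash
python3 - <<'E'
from nav import *
go(*wd(0,215),410,6.85)
E
```

```text
clock 20.2 pos [418.6  36.3 411.9] jaw -173.3 tilt z [-0.  0. -1.] w -0.0 F [ 0.   0.7 -0.6]
turn -0.2 then tool shift mm x -265.1 y -169.8 z 1.9
```

Emit:
drive_tool(
  steps=[
    [-0.015, -0.01, 0, 0, 0],
    [-0.03, -0.02, 0, 0, 0],
    [-0.03, -0.02, 0, 0, 0],
    [-0.03, -0.02, 0, 0, 0],
    [-0.03, -0.02, 0, 0, 0],
    [-0.03, -0.02, 0, 0, 0],
    [-0.03, -0.02, 0, 0, 0],
    [-0.03, -0.02, 0, 0, 0],
    [-0.025, -0.015, 0, 0, 0],
    [-0.015, -0.005, 0, 0, 0],
    [0, 0, 0, 0, 0],
    [0, 0, 0, 0, 0],
    [0, 0, 0, 0, 0],
  ],
)

```text
clock: 21.5
position: [554.8, 318.5, 413.0]
ee_rot: [0.748, -0.664, 0.0, -0.0]
contact_force: [-0.6, -0.1, -0.4]
gripper_width: 0.3
```

```bash
python3 - <<'E'
from nav import *
go(*wd(0,215),340,6.85)
im,d=look("scene","s12")
go(*wd(0,215),340,6.85);print(rk(arm.read_state()["position"]))
E
```

```text
clock 21.5 pos [554.8 318.5 413. ] jaw -173.2 tilt z [ 0.  0. -1.] w 0.3 F [-0.6 -0.1 -0.4]
turn -0.1 then tool shift mm x -1.2 y -0.9 z 73.0
clock 21.6 pos [554.9 318.4 413.2] jaw -173.2 tilt z [ 0.  0. -1.] w -0.0 F [-0.2 -0.2  1. ]
turn -0.1 then tool shift mm x -1.3 y -0.9 z 73.2
[ -0.9 213.7]
```

View pics/s12.png

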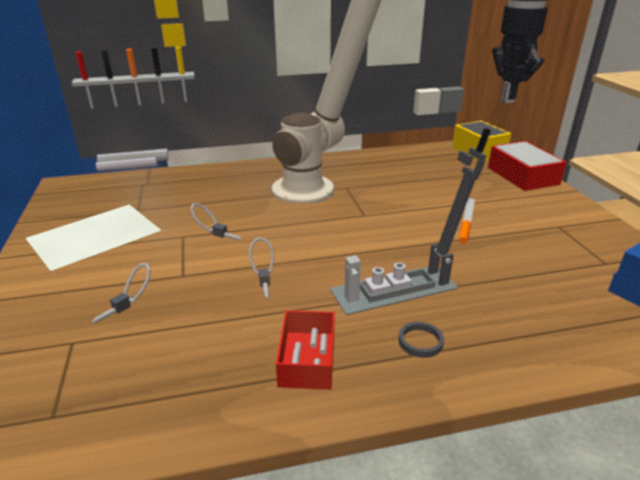

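Emit:
drive_tool(
  steps=[
    [0, 0, 0.025, 0, 0],
    [0, 0, 0.03, 0, 0],
    [0, 0, 0.018, 0, 0],
    [0, 0, 0, 0, 0],
    [0.008, 0, 0, 0, 0],
    [0.01, 0, 0, 0, 0],
    [0.01, 0, 0, 0, 0],
    [0.01, 0, 0, 0, 0],
    [0.01, 0, 0, 0, 0],
    [0.01, 0, 0, 0, 0],
    [0.01, 0, 0, 0, 0],
    [0.01, 0, 0, 0, 0],
    [0.01, 0, 0, 0, 0],
    [0, 0, 0, 0, 0],
  ],
)

```text
clock: 22.95
position: [565.4, 230.2, 339.0]
ee_rot: [0.747, -0.664, -0.0, 0.001]
contact_force: [-0.3, 0.9, 0.3]
gripper_width: 0.1
```

```bash
python3 - <<'E'
from nav import *
im,d=look("scene","s13");crop(im,400,60,560,280,3.2,"s13c")
s=arm.read_state();print(rk(s["position"]),s["position"],s["contact_force"])
E
```

```text
[ -0.9 125.3] [565.3 230.6 338.7] [ 0.1 -1.1  0.3]
```

View pics/s13c.png

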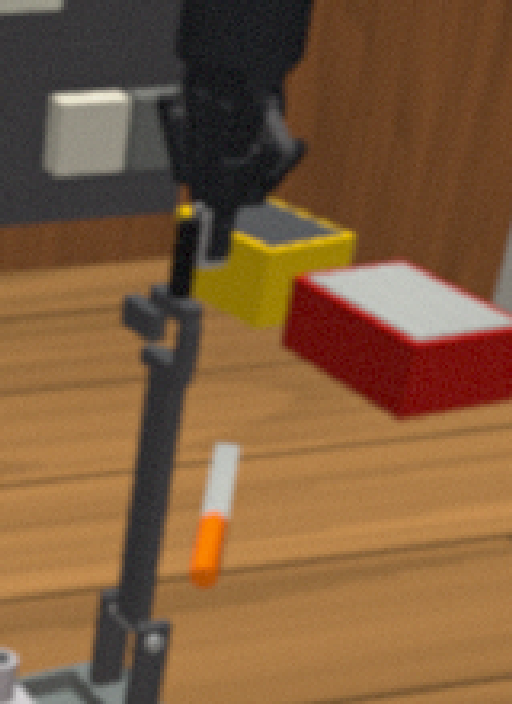

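Emit:
drive_tool(
  steps=[
    [0.01, 0, 0.0005, 0, 0],
    [0.01, 0, 0.0005, 0, 0],
    [0.013, 0, 0.0017, 0, 0],
    [0.013, 0, 0.0017, 0, 0],
    [0.013, 0, 0.0018, 0, 0],
    [0.013, 0, 0.0018, 0, 0],
    [0.0125, 0, 0.0044, 0, 0],
    [0.0125, 0, 0.0044, 0, 0],
    [0.0125, 0, 0.0044, 0, 0],
    [0.0125, 0, 0.0044, 0, 0],
    [0.0115, 0, 0.0066, 0, 0],
    [0.0115, 0, 0.0066, 0, 0],
    [0.0115, 0, 0.0066, 0, 0],
    [0.0115, 0, 0.0066, 0, 0],
    [0.01, 0, 0.009, 0, 0],
    [0.01, 0, 0.009, 0, 0],
    [0.01, 0, 0.009, 0, 0],
    [0.01, 0, 0.009, 0, 0],
    [0, 0, 0, 0, 0],
  ],
)

```text
clock: 24.9
position: [589.5, 24.1, 249.2]
ee_rot: [0.747, -0.664, -0.001, 0.002]
contact_force: [-0.4, -0.3, -0.4]
gripper_width: -0.0
```

```bash
python3 - <<'E'
from nav import *
im,d=look("scene","s14");crop(im,300,100,480,320,3.2,"s14c")
s=arm.read_state();print(rk(s["position"]),s["position"],s["contact_force"])
E
```

```text
[ -1.  -82.1] [590.   24.6 250.2] [-0.3 -0.1  0.3]
```

View pics/s14c.png

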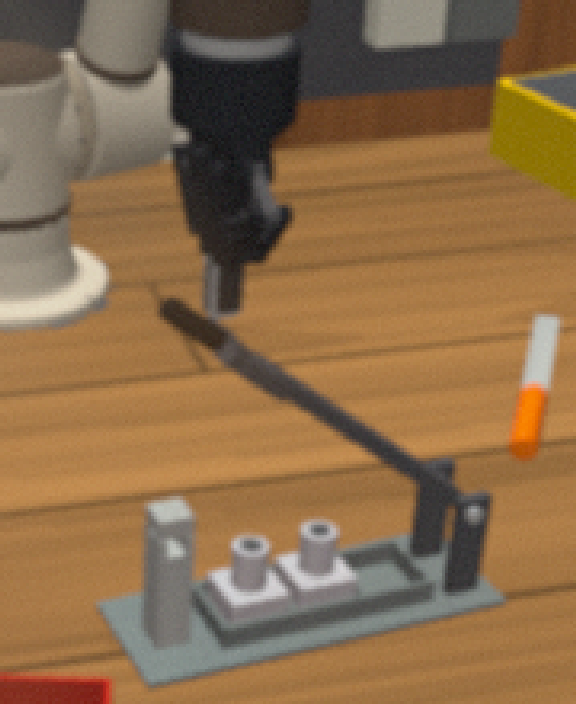

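Emit:
drive_tool(
  steps=[
    [0.008, 0, 0.01, 0, 0],
    [0.008, 0, 0.01, 0, 0],
    [0.008, 0, 0.01, 0, 0],
    [0.008, 0, 0.011, 0, 0],
    [0.006, 0, 0.012, 0, 0],
    [0.006, 0, 0.012, 0, 0],
    [0.006, 0, 0.012, 0, 0],
    [0.006, 0, 0.012, 0, 0],
    [0.003, 0, 0.01, 0, 0],
    [0.003, 0, 0.01, 0, 0],
    [0.003, 0, 0.01, 0, 0],
    [0.003, 0, 0.01, 0, 0],
    [0, 0, 0, 0, 0],
  ],
)

```text
clock: 26.25
position: [597.5, -42.4, 120.5]
ee_rot: [0.748, -0.664, -0.001, 0.001]
contact_force: [-0.7, -0.2, -0.0]
gripper_width: 0.2
```

```bash
python3 - <<'E'
from nav import *
im,d=look("scene","s15");crop(im,300,160,460,320,4,"s15c")
s=arm.read_state();print(rk(s["position"]),s["position"],s["contact_force"])
E
```

```text
[  -0.9 -149.5] [598.1 -42.2 121.5] [0.5 0.8 0.2]
```

View pics/s15c.png

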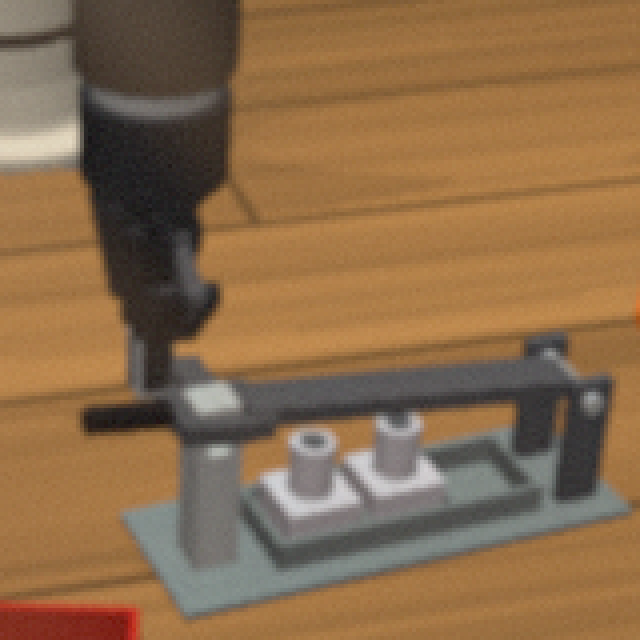

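Emit:
drive_tool(
  steps=[
    [0.01, 0, 0.005, 0, 0],
    [0.003, 0, 0.01, 0, 0],
    [0, 0, 0.01, 0, 0],
    [0, 0, 0.007, 0, 0],
    [0, 0, 0.004, 0, 0],
    [0, 0, 0.003, 0, 0],
    [0, 0, 0.002, 0, 0],
    [0, 0, 0, 0, 0],
    [0, 0, 0, 0, 0],
  ],
)

```text
clock: 27.2
position: [599.9, -54.9, 82.9]
ee_rot: [0.748, -0.663, 0.0, 0.0]
contact_force: [-3.1, 0.9, 6.9]
gripper_width: 0.3
```

```bash
python3 - <<'E'
from nav import *
im,d=look("scene","s16");crop(im,300,160,460,320,4,"s16c")
s=arm.read_state();print(rk(s["position"]),s["position"],s["contact_force"])
E
```

```text
[  -0.7 -162.3] [599.9 -54.9  82.9] [-3.2 -0.8  8.4]
```

View pics/s16c.png

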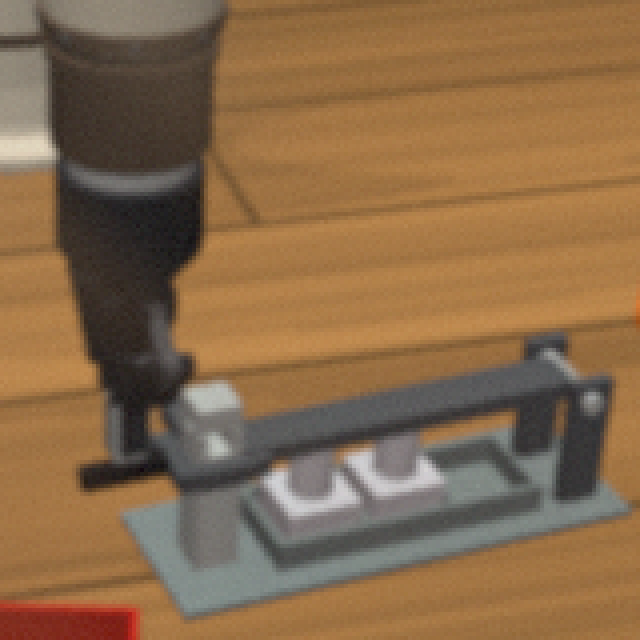

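Emit:
drive_tool(
  steps=[
    [0, 0, 0.003, 0, 0],
    [0, 0, 0, 0, 0],
    [0, 0, 0, 0, 0],
    [0, 0, 0, 0, 0],
  ],
)

```text
clock: 27.65
position: [600.1, -54.9, 82.6]
ee_rot: [0.749, -0.663, 0.001, -0.0]
contact_force: [-8.7, 2.6, 19.0]
gripper_width: 0.1
```

Emit:
drive_tool(
  steps=[
    [0, 0, -0.01, 0, 0],
    [0, 0, -0.03, 0, 0],
    [0, 0, -0.04, 0, 0],
    [0, 0, -0.04, 0, 0],
    [0, 0, -0.02, 8, 0.03],
    [0, 0, 0, 8, 0.05],
    [0, 0, 0, 8, 0.06],
    [0, 0, 0, 8, 0.06],
    [0, 0, 0, 8, 0.06],
    [0, 0, 0, 8, 0.06],
    [0, 0, 0, 8, 0.06],
    [0, 0, 0, 8, 0.06],
    [0, 0, 0, 8, 0.06],
    [0, 0, 0, 8, 0.06],
    [0, 0, 0, 0, 0.06],
  ],
)

```text
clock: 29.15
position: [600.2, -54.8, 218.4]
ee_rot: [-0.147, 0.989, 0.0, 0.0]
contact_force: [-0.1, -0.6, 0.4]
gripper_width: 59.9
```

```bash
cat > pin.py <<'E'
from nav import *
def pin(im,d):
    hsv=cv2.cvtColor(im,cv2.COLOR_BGR2HSV);a,b,r,f=377,256,36,8
    U=cv2.resize(im[b-r:b+r,a-24:a+24],None,fx=f,fy=f,interpolation=cv2.INTER_CUBIC)
    h=cv2.cvtColor(U,cv2.COLOR_BGR2HSV);g=cv2.cvtColor(U,cv2.COLOR_BGR2GRAY)
    px=lambda q:((q[0]+.5)/f-.5+a-24,(q[1]+.5)/f-.5+b-r)
    sil=(h[...,1]<85).astype(np.uint8)
    head=((h[...,1]<85)&(g<105)).astype(np.uint8);head=cv2.morphologyEx(head,cv2.MORPH_OPEN,np.ones((25,25)))
    c=max(cv2.findContours(head,0,1)[0],key=cv2.contourArea);R=cv2.minAreaRect(c);bx=cv2.boxPoints(R)
    W=np.array([ray("top",*px(q),30) for q in bx]);print("head rect",R,"\n",W[:,:2].tolist(),W.mean(0),np.linalg.norm(W[1]-W[0]),np.linalg.norm(W[2]-W[1]))
    pts=[]
    for v in range(8,20*8):
        us=np.where(sil[v])[0]
        if len(us)>8 and len(us)<70: pts.append(ray("top",*px((us.mean(),v)),6)[:2])
    pts=np.array(pts);print("shaft pts",len(pts),pts[0],pts[-1])
    l=cv2.fitLine(pts.astype(np.float32),cv2.DIST_L2,0,.01,.01).ravel();print("dir deg",np.degrees(np.arctan2(l[1],l[0])),"pt",l[2:])
    cv2.imwrite("pics/pinsil.png",np.hstack([U,cv2.cvtColor(sil*255,8),cv2.cvtColor(head*255,8)])[:600,:])
if __name__=="__main__":
    im=cv2.imread("pics/t11.png");pin(im,np.load("pics/t11.npy"))
    im,d=look("scene","s17");crop(im,240,160,460,320,3.5,"s17c")
    s=arm.read_state();print(s["position"],s["joints"])
E
python3 pin.py
```

```text
head rect ((196.0, 289.5), (105.0, 78.0), 90.0) 
 [[498.20054714501606, -176.56636089864122], [498.60801998596025, -201.59224380060996], [464.8609875808275, -201.7799294553267], [464.44198532621465, -176.813958661131]] [ 481.5 -189.2   30. ] 25.029199930064856 33.74755431224708
shaft pts 83 [ 552.8 -193.4] [ 525.7 -192.1]
dir deg -2.0902338 pt [ 539.3 -192.8]
[600.1 -54.8 218.4] [ 0.2  0.4 -0.1 -0.  -1.1 -1.5]
```

View pics/s17c.png

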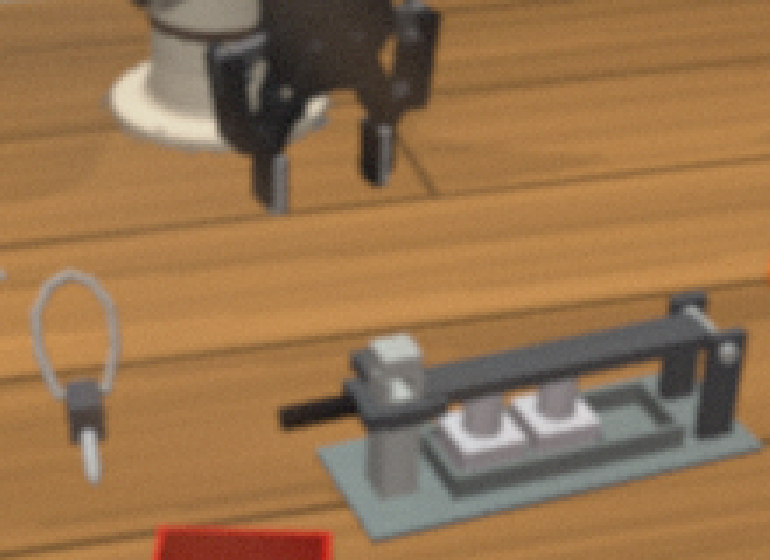

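```bash
python3 - <<'E'
import cv2;i=cv2.imread("pics/pinsil.png");print(i.shape);cv2.imwrite("pics/pinsil2.png",cv2.resize(i,None,fx=.65,fy=.65))
E
```

```text
(576, 1152, 3)
```

View pics/pinsil2.png

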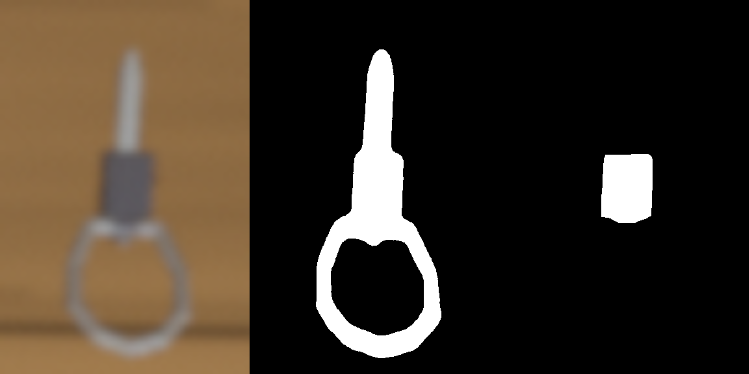

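```bash
python3 - <<'E'
from nav import *
go(482.7,-189.8,110,87.2)
E
```

```text
clock 29.2 pos [600.1 -54.8 218.4] jaw 107.0 tilt z [ 0.  0. -1.] w 60.0 F [ 0.3 -0.3 -0.2]
turn 19.8 then tool shift mm x 110.7 y -140.6 z 108.4
```

Emit:
drive_tool(
  steps=[
    [0, 0, 0, 6.6, 0.06],
    [0, 0, 0, 6.6, 0.055],
    [0, 0, 0, 6.6, 0.055],
    [0.015, -0.02, 0, 0, 0.055],
    [0.024, -0.03, 0, 0, 0.055],
    [0.024, -0.03, 0, 0, 0.055],
    [0.024, -0.03, 0.02, 0, 0.055],
    [0.016, -0.02, 0.03, 0, 0.055],
    [0.008, -0.01, 0.03, 0, 0.055],
    [0, 0, 0.025, 0, 0.055],
    [0, 0, 0, 0, 0.055],
    [0, 0, 0, 0, 0.055],
  ],
)

```text
clock: 30.4
position: [482.6, -189.1, 113.9]
ee_rot: [0.025, 1.0, -0.0, 0.0]
contact_force: [0.8, -0.6, 1.2]
gripper_width: 55.1
```

```bash
python3 - <<'E'
from nav import *
im,d=look("scene","s18");crop(im,200,180,340,320,4,"s18c")
im,d=look("top","t18");crop(im,330,210,430,300,6,"t18c")
go(482.7,-189.8,4,87.2)
E
```

```text
clock 30.5 pos [ 483.5 -189.   114.9] jaw 87.1 tilt z [ 0. -0. -1.] w 54.7 F [-0.1 -0.2  0.3]
turn -0.1 then tool shift mm x 0.8 y -0.9 z 110.9
```

View pics/s18c.png

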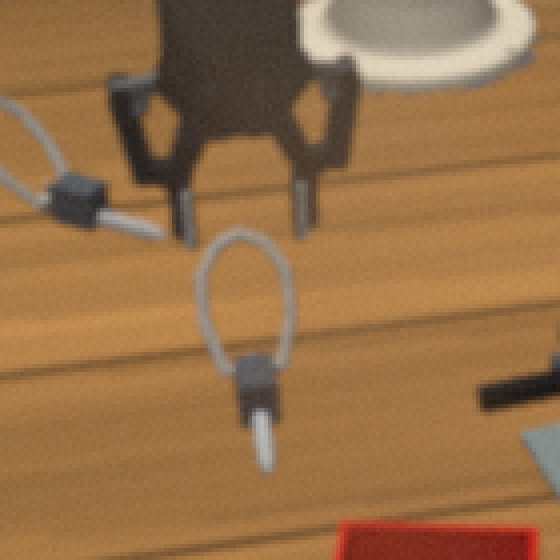

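View pics/t18c.png

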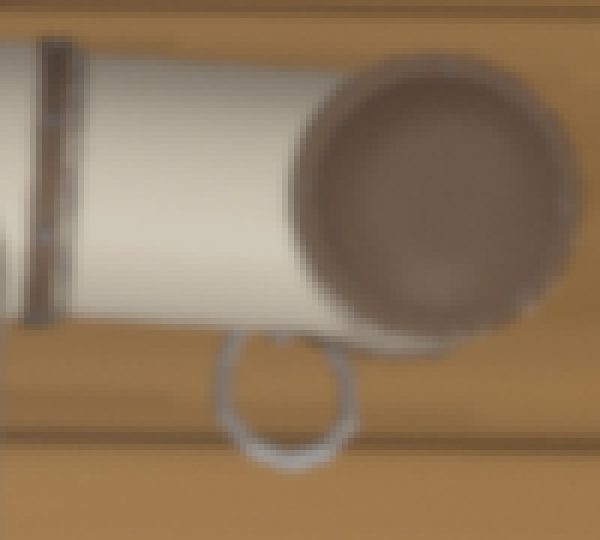

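Emit:
drive_tool(
  steps=[
    [0, -0.001, 0.03, 0, 0.055],
    [0, 0, 0.03, 0, 0.055],
    [0, 0, 0.025, 0, 0.055],
    [0, 0, 0.015, 0, 0.055],
    [0, 0, 0.01, 0, 0.055],
    [0, 0, 0, 0, 0.055],
    [0, 0, 0, 0, 0.055],
  ],
)

```text
clock: 31.2
position: [483.0, -190.0, 4.3]
ee_rot: [0.025, 1.0, -0.0, 0.001]
contact_force: [-0.0, -0.2, -0.1]
gripper_width: 54.9
```

```bash
python3 - <<'E'
from nav import *
go(482.7,-189.8,4,87.2)
im,d=look("scene","s19");crop(im,200,180,340,320,4,"s19c")
E
```

```text
clock 31.2 pos [ 483.  -190.     4.3] jaw 87.1 tilt z [ 0. -0. -1.] w 54.9 F [-0.  -0.2 -0.1]
turn -0.1 then tool shift mm x 0.3 y 0.2 z 0.3
```

View pics/s19c.png

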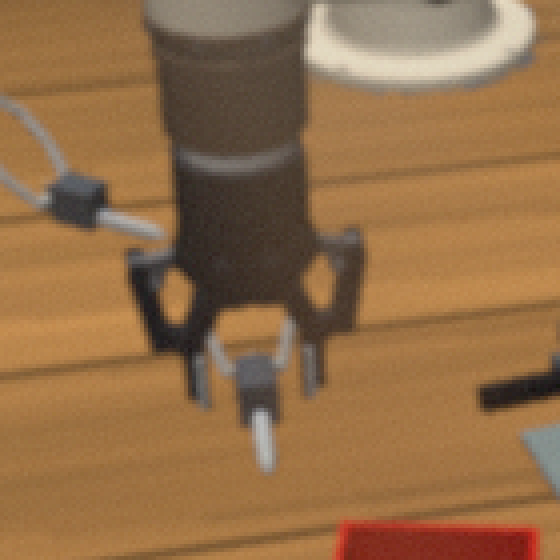

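Emit:
drive_tool(
  steps=[
    [0, 0, 0, 0, 0.03],
    [0, 0, 0, 0, 0.015],
    [0, 0, 0, 0, 0.01],
    [0, 0, 0, 0, 0.01],
    [0, 0, 0, 0, 0.01],
    [0, 0, 0, 0, 0.01],
    [0, 0, 0, 0, 0.01],
  ],
)

```text
clock: 31.95
position: [482.6, -190.0, 4.3]
ee_rot: [0.026, 1.0, -0.0, 0.001]
contact_force: [-1.1, 0.8, 5.7]
gripper_width: 23.0
```

Emit:
drive_tool(
  steps=[
    [0, 0, -0.01, 0, 0.01],
    [0, 0, -0.03, 0, 0.01],
    [0, 0, -0.03, 0, 0.01],
    [0, 0, -0.03, 0, 0.01],
    [0, 0, -0.02, 0, 0.01],
    [0, 0, 0, 0, 0.01],
    [0, 0, 0, 0, 0.01],
  ],
)

```text
clock: 32.65
position: [481.0, -189.8, 122.8]
ee_rot: [0.026, 1.0, 0.0, -0.0]
contact_force: [-0.5, 0.3, -2.7]
gripper_width: 23.0
```

```bash
python3 - <<'E'
from nav import *
go(*wd(-13-69-40,-114),120,96.85)
im,d=look("scene","s20");crop(im,180,160,320,300,4,"s20c")
E
```

```text
clock 32.6 pos [ 481.  -189.8  122.8] jaw 87.0 tilt z [-0.  0. -1.] w 23.0 F [-0.5  0.3 -2.7]
turn -9.9 then tool shift mm x -12.8 y 168.0 z 2.8
```

View pics/s20c.png

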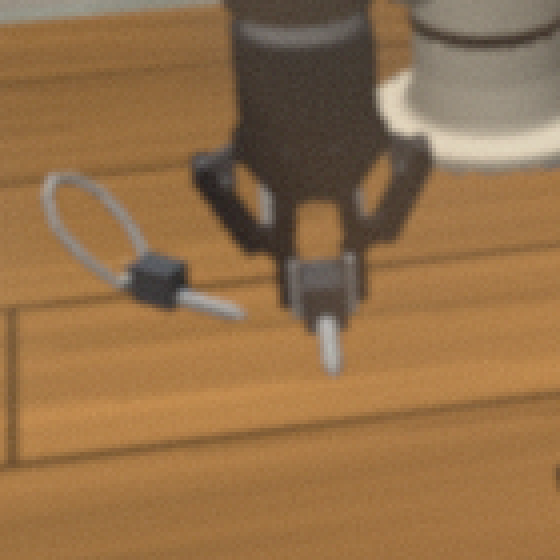

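Emit:
drive_tool(
  steps=[
    [0, 0, 0, -4.9, 0.01],
    [0, 0, 0, -4.9, 0.01],
    [-0.002, 0.012, 0, 0, 0.01],
    [-0.004, 0.024, 0, 0, 0.01],
    [-0.004, 0.024, 0, 0, 0.01],
    [-0.004, 0.024, 0, 0, 0.01],
    [-0.004, 0.024, 0, 0, 0.01],
    [-0.004, 0.024, 0, 0, 0.01],
    [-0.004, 0.02, 0, 0, 0.01],
    [-0.004, 0.012, 0, 0, 0.01],
    [-0.003, 0.004, 0.01, 0, 0.01],
    [0, 0, 0.01, 0, 0.01],
    [0, 0, 0.008, 0, 0.01],
    [0, 0, 0, 0, 0.01],
    [0, 0, 0, 0, 0.01],
  ],
)

```text
clock: 34.2
position: [494.4, -20.0, 94.8]
ee_rot: [-0.059, 0.998, -0.0, -0.001]
contact_force: [0.3, 0.2, -1.8]
gripper_width: 23.3
```

```bash
python3 - <<'E'
from nav import *
go(*wd(-102,-114),86.6,96.85)
im,d=look("scene","s21");crop(im,310,200,410,300,6,"s21c")
im,d=look("top","t21");crop(im,260,180,360,260,7,"t21c")
go(*wd(-102,-114),86.6,96.85)
E
```

```text
clock 34.2 pos [494.4 -20.   94.8] jaw 96.8 tilt z [-0. -0. -1.] w 23.3 F [ 0.3  0.2 -1.8]
turn -0.1 then tool shift mm x 0.7 y 1.0 z 8.2
clock 34.3 pos [494.9 -19.7  95.5] jaw 96.8 tilt z [ 0.  0. -1.] w 22.9 F [-0.6  0.1 -2.1]
turn -0.1 then tool shift mm x 1.3 y 0.8 z 8.9
```

View pics/s21c.png

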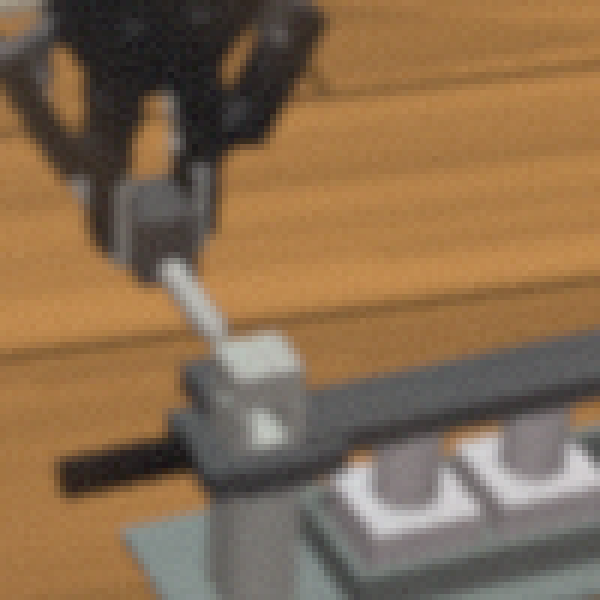

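View pics/t21c.png

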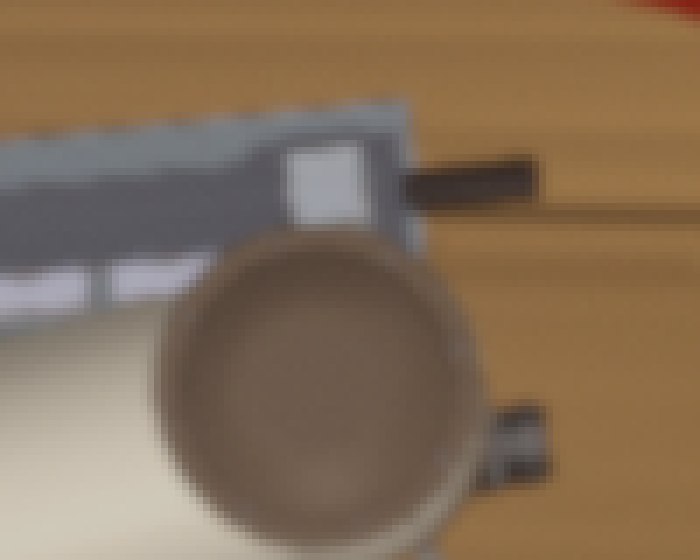

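```bash
python3 - <<'E'
from nav import *
def facec(im,u0,v0,u1,v1,n,thr,z,f=8):
    U=cv2.resize(im[v0:v1,u0:u1],None,fx=f,fy=f,interpolation=cv2.INTER_CUBIC);g=cv2.cvtColor(U,6)
    m=(g>thr).astype(np.uint8);cs=cv2.findContours(m,0,1)[0];c=max(cs,key=cv2.contourArea)
    M=cv2.moments(c);q=((M["m10"]/M["m00"]+.5)/f-.5+u0,(M["m01"]/M["m00"]+.5)/f-.5+v0)
    W=ray(n,*q,z);bx=cv2.boxPoints(cv2.minAreaRect(c));Wb=np.array([ray(n,(b[0]+.5)/f-.5+u0,(b[1]+.5)/f-.5+v0,z) for b in bx])
    print(n,thr,q,"area",M["m00"]/f/f,W,rk(W),"sides",np.linalg.norm(Wb[1]-Wb[0]),np.linalg.norm(Wb[2]-Wb[1]))
im=cv2.imread("pics/t21.png")
for t in(138,145,150): facec(im,296,196,318,214,"top",t,111)
im=cv2.imread("pics/t11.png")
for t in(138,145,150): facec(im,296,196,318,218,"top",t,111)
im=cv2.imread("pics/s21.png")
for t in(160,170,180): facec(im,342,250,364,266,"scene",t,111)
# pin tip in scene
for q in((228,336),(222,330)):
    u,v=q[0]/6-.5+310,q[1]/6-.5+200
    for z in (96.5,):print("tip",rk(ray("scene",u,v,z)))
for y in(-116,-114,-112): print(y,proj("scene",[*wd(-33-0.8,y),96.6]))
d=np.load("pics/s21.npy").astype(float);P=cloud("scene",d)
for v in range(240,258,2):
    print(v,[(u,rk(P[v,u]).round(1),P[v,u,2].round(1)) for u in range(334,352,3)])
E
```

```text
top 138 (306.22549752815934, 206.0330134687228) area 92.7109375 [595.4  -7.9 111. ] [   0.5 -115.1] sides 24.881846405381257 25.001538776492367
top 145 (306.17913190065, 206.02253120856375) area 80.5234375 [595.5  -7.8 111. ] [   0.5 -115. ] sides 23.003424237275695 23.288037314890158
top 150 (306.1610279886854, 206.01635309662052) area 69.96875 [595.5  -7.8 111. ] [   0.6 -115. ] sides 21.43642944197282 21.970177485910973
top 138 (306.1464938540391, 206.36996530140155) area 114.828125 [594.6  -7.8 111. ] [  -0.3 -114.8] sides 26.688921912731512 30.872030273057117
top 145 (306.0711305820545, 206.23313459145584) area 94.1796875 [594.9  -7.6 111. ] [   0.1 -114.7] sides 24.462996822461 27.09847673061487
top 150 (306.0480453133776, 206.11983141705488) area 78.8203125 [595.2  -7.5 111. ] [   0.3 -114.7] sides 22.473401562518156 24.372094786999543
scene 160 (352.54897568820166, 258.849412181869) area 65.1796875 [598.4  -8.  111. ] [   3.5 -115.5] sides 28.117678291109407 25.932809795348447
scene 170 (352.54776134767235, 258.8495646223902) area 53.7578125 [598.4  -8.  111. ] [   3.5 -115.5
[... 2489 characters left out ...]
ray([ -41.7, -111.8]), np.float64(100.5)), (349, array([-182.6,  -42.8]), np.float64(0.7))]
254 [(334, array([-190.1,  -81.6]), np.float64(-1.4)), (337, array([-187.7,  -74.2]), np.float64(-1.6)), (340, array([-183.4,  -67.6]), np.float64(-0.4)), (343, array([ -38.9, -120.1]), np.float64(98.7)), (346, array([ -34.3, -114.8]), np.float64(100.3)), (349, array([-177.7,  -44.8]), np.float64(-2.1))]
256 [(334, array([-181.6,  -84.9]), np.float64(-1.6)), (337, array([-177.8,  -78.1]), np.float64(-0.8)), (340, array([-173.9,  -71.4]), np.float64(0.1)), (343, array([-170.3,  -64.6]), np.float64(0.7)), (346, array([ -29.2, -116.9]), np.float64(98.6)), (349, array([-166.2,  -49.7]), np.float64(-0.2))]
```

```bash
cat > shaft.py <<'E'
from nav import *
def shaft(name,zax,v0=246,v1=257,u0=332,u1=352):
    im=cv2.imread(f"pics/{name}.png");f=8
    U=cv2.resize(im[v0-4:v1+4,u0:u1],None,fx=f,fy=f,interpolation=cv2.INTER_CUBIC);h=cv2.cvtColor(U,cv2.COLOR_BGR2HSV)
    m=(h[...,1]<70)&(h[...,2]>110);out=[]
    for v in range(4*f,(v1-v0+4)*f,4):
        us=np.where(m[v])[0]
        if len(us)>10 and len(us)<60: out.append([*rk(ray("scene",(us.mean()+.5)/f-.5+u0,(v+.5)/f-.5+v0-4,zax)),len(us)/f])
    out=np.array(out);print(out.round(1).tolist())
    l=cv2.fitLine(out[:,:2].astype(np.float32),cv2.DIST_L2,0,.01,.01).ravel()
    print("yaw in rack deg",np.degrees(np.arctan2(l[1],l[0])),"y at x=-30:",l[3]+(-30-l[2])*l[1]/l[0],"at -60",l[3]+(-60-l[2])*l[1]/l[0])
if __name__=="__main__":
    shaft("s21",96.8)
    print(proj("scene",[*wd(-33,-114.8),96.8]))
E
python3 shaft.py
```

```text
[[-77.7, -113.9, 6.1], [-75.7, -114.6, 6.2], [-73.5, -115.0, 6.4], [-71.1, -114.6, 6.0], [-68.8, -114.7, 5.9], [-66.5, -114.6, 5.8], [-64.3, -114.6, 5.8], [-62.0, -114.7, 5.6], [-59.8, -114.9, 5.5], [-57.5, -114.6, 5.5], [-55.3, -114.6, 5.5], [-53.0, -114.5, 5.6], [-50.8, -114.7, 5.6], [-48.6, -114.7, 5.9], [-46.5, -114.9, 6.0], [-44.4, -115.1, 6.0], [-42.3, -115.4, 5.8], [-40.1, -115.5, 5.6], [-38.1, -115.9, 5.5], [-35.9, -115.9, 5.0], [-32.8, -113.4, 6.0]]
yaw in rack deg -0.8448953 y at x=-30: -115.17591 at -60 -114.73349
(np.float64(346.1997209830464), np.float64(255.6370482185986))
```

Emit:
drive_tool(
  steps=[
    [0, 0, 0.005, 0, 0.01],
    [0, 0, 0.0035, 0, 0.01],
    [0, 0, 0, 0, 0.01],
    [0, 0, 0, 0, 0.01],
    [0, 0, 0, 0, 0.01],
  ],
)

```text
clock: 34.8
position: [494.8, -19.2, 86.9]
ee_rot: [-0.06, 0.998, 0.0, 0.0]
contact_force: [0.0, -0.0, -2.5]
gripper_width: 22.8
```

```bash
python3 - <<'E'
from nav import *
for i in range(4):
    im,d=look("scene",f"s22_{i}")
    s=arm.read_state();print(rk(s["position"]),s["position"])
go(*wd(-82,-115),86.6,96.85)
import shaft
shaft.shaft("s22_0",88.3,248,260,332,352)
im=cv2.imread("pics/s22_0.png");crop(im,310,200,410,300,6,"s22c")
E
```

```text
[-100.8 -114.3] [494.8 -19.2  86.9]
[-100.8 -114.3] [494.8 -19.2  86.9]
[-100.8 -114.3] [494.7 -19.2  86.9]
[-100.8 -114.3] [494.7 -19.2  86.9]
clock 35.0 pos [494.7 -19.2  86.9] jaw 96.8 tilt z [ 0.  0. -1.] w 22.8 F [ 0.4  0.7 -1.5]
turn -0.0 then tool shift mm x -18.8 y -0.7 z 0.3
[[-82.2, -111.7, 5.9], [-80.1, -112.4, 6.0], [-78.0, -112.8, 5.9], [-76.0, -113.6, 6.1], [-73.8, -114.0, 6.2], [-71.5, -113.7, 5.8], [-69.2, -113.7, 5.5], [-66.8, -113.4, 5.5], [-64.6, -113.4, 5.5], [-62.3, -113.3, 5.9], [-60.1, -113.5, 5.9], [-57.9, -113.6, 5.8], [-55.7, -113.6, 6.0], [-53.5, -113.8, 6.1], [-51.2, -113.6, 6.5], [-49.0, -113.5, 6.6]]
yaw in rack deg -1.8413363 y at x=-30: -114.496994 at -60 -113.53255
```

View pics/s22c.png

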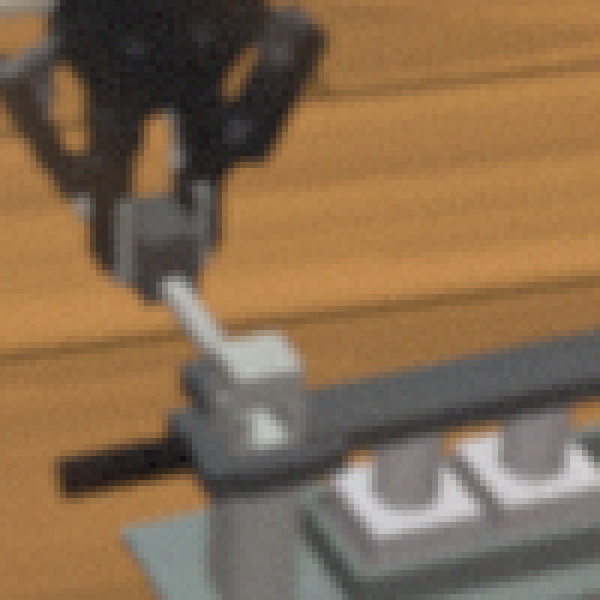

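Emit:
drive_tool(
  steps=[
    [-0.004, -0.001, 0, 0, 0.01],
    [-0.005, 0, 0, 0, 0.01],
    [-0.005, 0, 0, 0, 0.01],
    [-0.004, 0, 0, 0, 0.01],
    [-0.004, 0, 0, 0, 0.01],
    [-0.004, 0, 0, 0, 0.01],
    [0, 0, 0, 0, 0.01],
    [0, 0, 0, 0, 0.01],
  ],
)

```text
clock: 35.8
position: [520.5, -17.2, 86.7]
ee_rot: [-0.06, 0.998, -0.0, -0.0]
contact_force: [-0.1, -0.1, -1.7]
gripper_width: 22.8
```

```bash
python3 - <<'E'
from nav import *
im,d=look("scene","s23");crop(im,310,200,410,300,6,"s23c")
s=arm.read_state();print(rk(s["position"]),s["position"],s["contact_force"],s["wrist_torque"])
E
```

```text
[ -75.1 -115.4] [520.4 -17.2  86.7] [-0.8 -1.  -2. ] [-0. -0. -0.]
```

View pics/s23c.png

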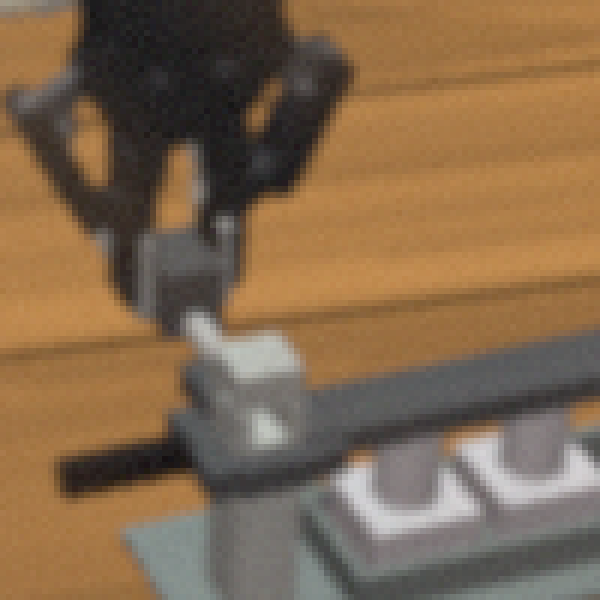

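Emit:
drive_tool(
  steps=[
    [-0.004, 0, 0, 0, 0.01],
    [-0.004, 0, 0, 0, 0.01],
    [-0.004, 0, 0, 0, 0.01],
    [-0.004, 0, 0, 0, 0.01],
    [-0.004, 0, 0, 0, 0.01],
    [0, 0, 0, 0, 0.01],
    [0, 0, 0, 0, 0.01],
  ],
)

```text
clock: 36.55
position: [540.4, -14.8, 86.7]
ee_rot: [-0.06, 0.998, -0.0, -0.0]
contact_force: [0.5, -0.5, -1.9]
gripper_width: 22.9
```

```bash
python3 - <<'E'
from nav import *
im,d=look("scene","s24");crop(im,310,200,410,300,6,"s24c")
s=arm.read_state();print(rk(s["position"]),s["position"],s["contact_force"],s["wrist_torque"])
E
```

```text
[ -55.1 -115.4] [540.2 -14.8  86.7] [ 0.2  0.8 -2.1] [0. 0. 0.]
```

View pics/s24c.png

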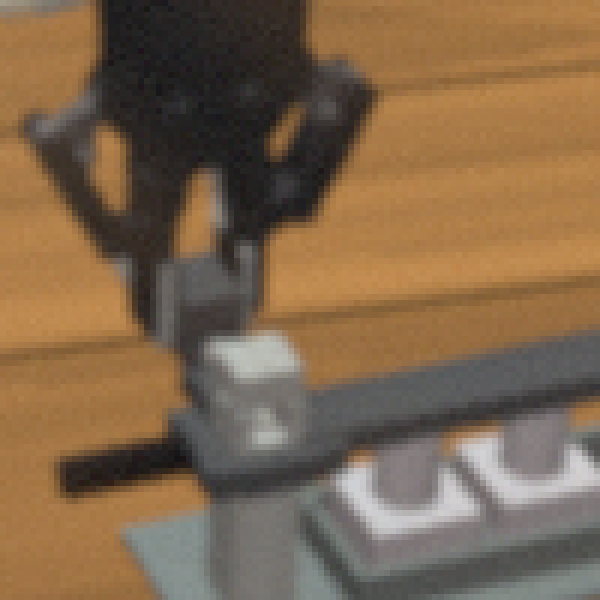

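Emit:
drive_tool(
  steps=[
    [-0.005, 0, 0, 0, 0.01],
    [-0.005, 0, 0, 0, 0.01],
    [-0.005, 0, 0, 0, 0.01],
    [-0.004, 0, 0, 0, 0.01],
    [-0.003, 0, 0, 0, 0.01],
    [-0.002, 0, 0, 0, 0.01],
    [-0.002, 0, 0, 0, 0.01],
    [0, 0, 0, 0, 0.01],
    [0, 0, 0, 0, 0.01],
  ],
)

```text
clock: 37.5
position: [565.1, -11.9, 86.4]
ee_rot: [-0.059, 0.998, -0.0, -0.001]
contact_force: [-2.0, -0.9, -2.2]
gripper_width: 23.1
```

```bash
python3 - <<'E'
from nav import *
im,d=look("scene","s25");crop(im,310,200,410,300,6,"s25c")
s=arm.read_state();print(rk(s["position"]),s["position"],s["contact_force"],s["wrist_torque"])
E
```

```text
[ -30.1 -115.5] [565.  -12.   86.4] [-4.2 -1.3 -1.6] [-0.1  0.9 -0.1]
```

View pics/s25c.png

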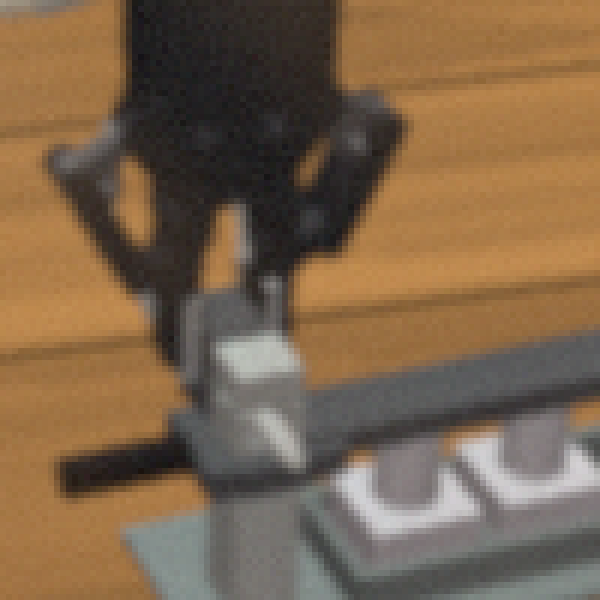

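Emit:
drive_tool(
  steps=[
    [-0.001, 0, 0, 0, 0.01],
    [-0.001, 0, 0, 0, 0.01],
    [0, 0, 0, 0, 0.01],
    [0, 0, 0, 0, 0.01],
  ],
)

```text
clock: 37.95
position: [565.0, -12.0, 86.2]
ee_rot: [-0.059, 0.998, -0.0, -0.004]
contact_force: [-9.2, -0.8, 0.6]
gripper_width: 22.7
```

```bash
python3 - <<'E'
from nav import *
s=arm.read_state();print(rk(s["position"]),s["position"],s["contact_force"],s["wrist_torque"])
E
```

```text
[ -30.2 -115.5] [565.  -12.   86.2] [-9.2 -0.8  0.6] [ 0.   2.3 -0.1]
```

Emit:
drive_tool(
  steps=[
    [0, 0, 0, 0, 0.025],
    [0, 0, 0, 0, 0.03],
    [0, 0, 0, 0, 0.04],
    [0, 0, 0, 0, 0.045],
    [0, 0, 0, 0, 0.045],
    [0, 0, -0.01, 0, 0.045],
    [0, 0, -0.03, 0, 0.045],
    [0, 0, -0.04, 0, 0.045],
    [0, 0, -0.04, 0, 0.045],
    [0, 0, -0.03, 0, 0.04],
    [0, 0, 0, 0, 0.02],
    [0, 0, 0, 0, 0],
    [0, 0, 0, 0, 0],
  ],
)

```text
clock: 39.25
position: [567.5, -11.5, 235.9]
ee_rot: [-0.06, 0.998, 0.0, -0.001]
contact_force: [0.0, -0.5, 0.6]
gripper_width: 0.0
```

```bash
python3 - <<'E'
from nav import *
im,d=look("scene","s26");crop(im,310,180,410,300,5,"s26c")
im,d=look("top","t26");crop(im,260,180,360,260,7,"t26c")
s=arm.read_state();print(rk(s["position"]),s["position"],s["contact_force"],s["joints"])
E
```

```text
[ -27.6 -115.4] [567.5 -11.6 235.5] [0.2 0.  0.5] [ 0.3  0.3 -0.1 -0.  -1.2 -1.7]
```

View pics/s26c.png

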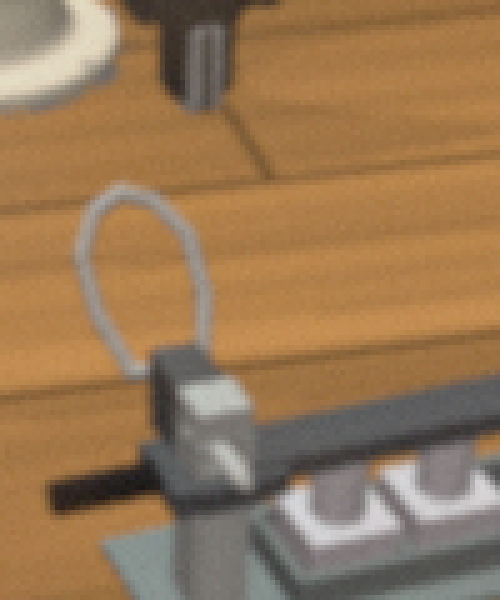

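View pics/t26c.png

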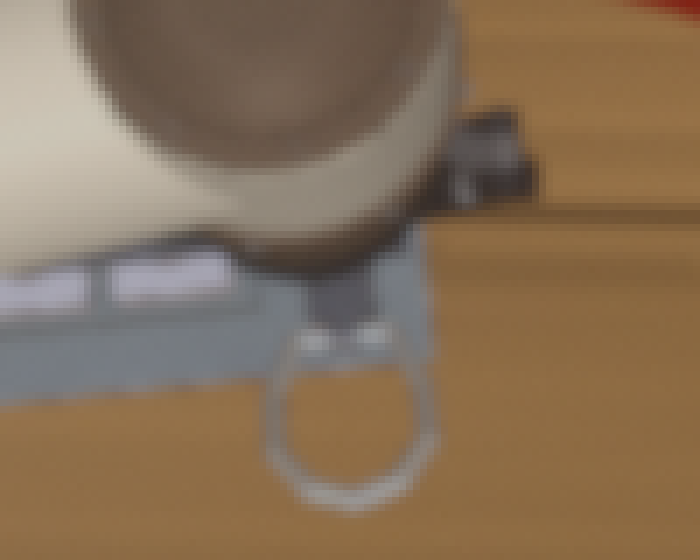

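```bash
python3 - <<'E'
from nav import *
for z in(150,156,160): print(rk(ray("top",350/7-.5+260,494/7-.5+180,z)))
# ring depth from top
d=np.load("pics/t26.npy").astype(float);P=cloud("top",d);im=cv2.imread("pics/t26.png");hsv=cv2.cvtColor(im,cv2.COLOR_BGR2HSV)
for v in range(226,254,2):
    us=[u for u in range(294,326) if P[v,u,2]>95]
    if us: print(v,us[0],us[-1],np.array([[*rk(P[v,u]),P[v,u,2]] for u in (us[0],us[len(us)//2],us[-1])]).round(0).tolist())
# scene ring end
print([rk(ray("scene",126/5-.5+310,190/5-.5+180,z)) for z in (150,156,160)])
# pin head top in scene/depth
d=np.load("pics/s26.npy").astype(float);P=cloud("scene",d)
for v in (248,250,252,254): print(v,[(u,rk(P[v,u]).round(1),P[v,u,2].round(1)) for u in (340,343,346,349)])
E
```

```text
[-110.1 -113.2]
[-110.5 -113.4]
[-110.8 -113.5]
226 304 316 [[-47.0, -105.0, 108.0], [-48.0, -119.0, 98.0], [-50.0, -134.0, 100.0]]
228 300 317 [[-50.0, -94.0, 97.0], [-53.0, -116.0, 101.0], [-55.0, -136.0, 102.0]]
230 300 318 [[-55.0, -94.0, 103.0], [-58.0, -116.0, 103.0], [-61.0, -138.0, 110.0]]
232 299 319 [[-61.0, -91.0, 110.0], [-65.0, -135.0, 109.0], [-66.0, -140.0, 114.0]]
234 298 320 [[-66.0, -89.0, 114.0], [-71.0, -137.0, 113.0], [-72.0, -142.0, 118.0]]
236 297 321 [[-71.0, -86.0, 116.0], [-77.0, -139.0, 123.0], [-77.0, -143.0, 121.0]]
238 297 321 [[-76.0, -86.0, 122.0], [-82.0, -138.0, 128.0], [-83.0, -143.0, 127.0]]
240 297 321 [[-81.0, -85.0, 119.0], [-87.0, -138.0, 130.0], [-88.0, -142.0, 130.0]]
242 297 321 [[-86.0, -85.0, 129.0], [-93.0, -137.0, 138.0], [-93.0, -142.0, 137.0]]
244 298 321 [[-92.0, -87.0, 132.0], [-98.0, -137.0, 144.0], [-98.0, -141.0, 136.0]]
246 298 319 [[-97.0, -87.0, 134.0], [-98.0, -94.0, 146.0], [-103.0, -136.0, 146.0]]
248 300 318 [[-102.0, -91.0, 143.0], [-106.0, -124.0, 149.0], [-107.0, -133.0, 148.0]]
250 302 316 [[-108.0, -96.0, 147.0], [-110
[... 338 characters left out ...]
0.7]), np.float64(-2.6)), (349, array([-201.2,  -35. ]), np.float64(0.2))]
250 [(340, array([ -44.1, -125.3]), np.float64(107.3)), (343, array([ -40.1, -119.8]), np.float64(108.5)), (346, array([ -38.8, -113.2]), np.float64(107.8)), (349, array([ -34.9, -107.6]), np.float64(108.8))]
252 [(340, array([ -40.7, -126.6]), np.float64(104.4)), (343, array([ -31.8, -123.2]), np.float64(109.0)), (346, array([ -29.4, -117.1]), np.float64(109.0)), (349, array([ -24.9, -111.9]), np.float64(110.6))]
254 [(340, array([ -40.7, -126.5]), np.float64(99.1)), (343, array([ -28.1, -124.6]), np.float64(106.3)), (346, array([ -21.9, -120.1]), np.float64(109.0)), (349, array([ -16.8, -115.3]), np.float64(111.0))]
```

Emit:
drive_tool(
  steps=[
    [0.02, 0, 0, 0, 0],
    [0.03, 0.001, 0, 0, 0],
    [0.03, 0, 0, 0, 0],
    [0.03, 0, 0, 0, 0],
    [0.012, 0, 0, 0, 0],
    [0, 0, 0.03, 0, 0],
    [0, 0, 0.03, 0, 0],
    [0, 0, 0.02, 0, 0],
    [0, 0, 0.01, 0, 0],
    [0, 0, 0, 0, 0],
    [0, 0, 0, 0, 0],
  ],
)

```text
clock: 40.45
position: [447.9, -24.9, 147.3]
ee_rot: [-0.06, 0.998, -0.0, 0.0]
contact_force: [-0.1, 0.7, -0.2]
gripper_width: -0.2
```

```bash
python3 - <<'E'
from nav import *
im,d=look("scene","s27");crop(im,290,160,410,300,4,"s27c")
s=arm.read_state();print(rk(s["position"]),s["position"],s["contact_force"])
E
```

```text
[-147.8 -114.3] [448.  -24.8 147.7] [0.4 0.3 0.2]
```

View pics/s27c.png

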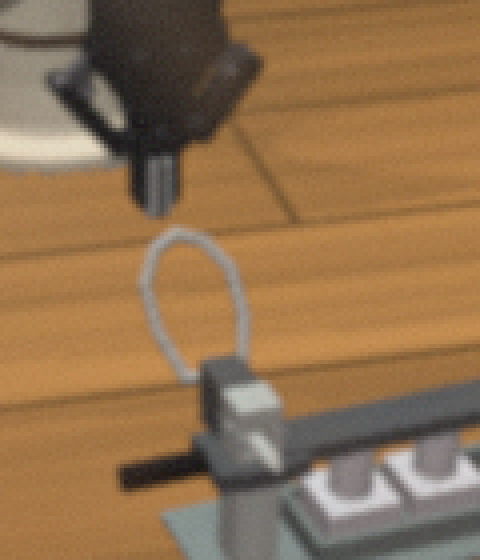

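Emit:
drive_tool(
  steps=[
    [0, 0, 0.007, 0, 0],
    [-0.01, 0, 0, 0, 0],
    [-0.01, 0, 0, 0, 0],
    [-0.008, 0, 0, 0, 0],
    [-0.008, 0, 0, 0, 0],
    [-0.008, 0, 0, 0, 0],
    [-0.008, 0, 0, 0, 0],
    [-0.008, 0, 0, 0, 0],
    [-0.008, 0, 0, 0, 0],
    [-0.008, 0, 0, 0, 0],
    [0, 0, 0, 0, 0],
  ],
)

```text
clock: 41.6
position: [523.8, -15.7, 139.8]
ee_rot: [-0.06, 0.998, -0.0, 0.0]
contact_force: [-0.3, -0.6, 0.6]
gripper_width: -0.0
```

```bash
python3 - <<'E'
from nav import *
im,d=look("scene","s28");crop(im,290,160,410,300,4,"s28c")
s=arm.read_state();print(rk(s["position"]),s["position"],s["contact_force"])
E
```

```text
[ -72.4 -114.3] [523.  -15.8 139.6] [-1.5  0.4  0.5]
```

View pics/s28c.png

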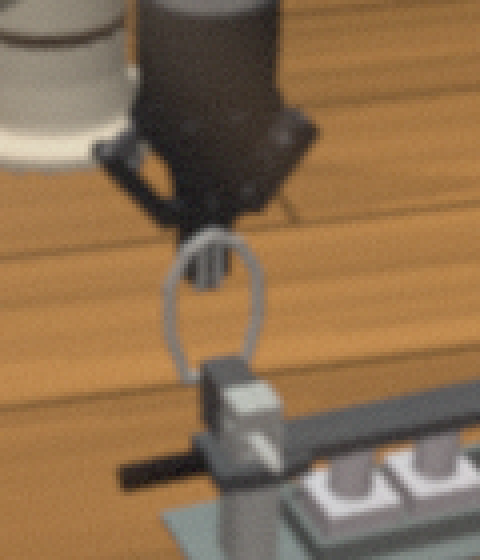

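Emit:
drive_tool(
  steps=[
    [-0.004, 0, -0.006, 0, 0],
    [-0.006, 0, 0, 0, 0],
    [-0.006, 0, 0, 0, 0],
    [-0.006, 0, 0, 0, 0],
    [-0.006, 0, 0, 0, 0],
    [-0.006, 0, 0, 0, 0],
    [-0.005, 0, 0, 0, 0],
    [-0.005, 0, 0, 0, 0],
    [0, 0, 0, 0, 0],
  ],
)

```text
clock: 42.55
position: [566.8, -10.6, 145.7]
ee_rot: [-0.06, 0.998, -0.0, 0.0]
contact_force: [-0.0, 0.3, -0.1]
gripper_width: 0.0
```

```bash
python3 - <<'E'
from nav import *
im,d=look("scene","s29");crop(im,290,160,410,300,4,"s29c")
s=arm.read_state();print(rk(s["position"]),s["position"],s["contact_force"])
E
```

```text
[ -28.7 -114.4] [566.3 -10.7 145.6] [ 1.  -0.7  0.1]
```

View pics/s29c.png

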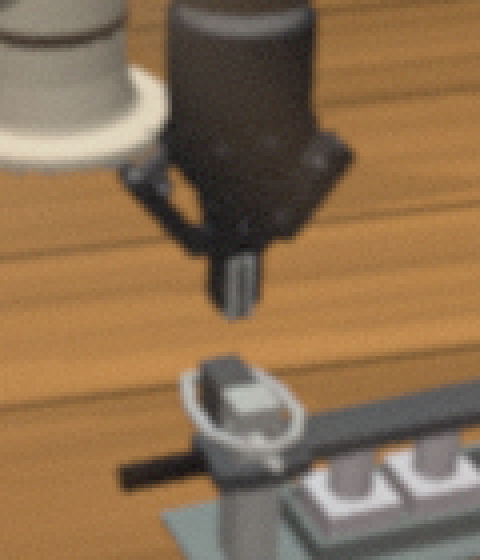

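Emit:
drive_tool(
  steps=[
    [0, 0, -0.03, 0, 0],
    [0, 0, -0.04, 0, 0],
    [0.02, 0, -0.03, 0, 0],
    [0.04, 0, 0, 0, 0],
    [0.04, 0, 0, 0, 0],
    [0.04, 0, 0, 0, 0],
    [0.02, 0, 0, 0, 0],
    [0, 0, 0, 0, 0],
    [0, 0, 0, 0, 0],
  ],
)

```text
clock: 43.5
position: [407.5, -29.7, 246.4]
ee_rot: [-0.06, 0.998, 0.0, 0.001]
contact_force: [0.2, 0.3, 0.5]
gripper_width: -0.0
```

```bash
python3 - <<'E'
from nav import *
im,d0=look("scene","s30");crop(im,310,220,460,310,5,"s30c")
imt,d=look("top","t30");crop(imt,205,185,330,245,6,"t30c")
s=arm.read_state();print(rk(s["position"]),s["position"],s["contact_force"])
P=cloud("top",d.astype(float));np.set_printoptions(precision=1,suppress=True,linewidth=160)
Ps=cloud("scene",d0.astype(float))
for n,PP,sl in(("top",P,(slice(190,235),slice(285,330))),("scene",Ps,(slice(240,285),slice(325,375)))):
    R=PP[sl].reshape(-1,3);q=np.array([rk(p) for p in R])
    # ring: around tip end, x 25..50
    k=(q[:,0]>15)&(q[:,0]<50)&(abs(q[:,1]+114)<32)&(R[:,2]>85)&(R[:,2]<125);print(n,"ring front pts",k.sum(),q[k].mean(0),R[k,2].mean(),q[k].min(0),q[k].max(0))
    k=(abs(q[:,0])<50)&(abs(abs(q[:,1]+114)-26)<6)&(R[:,2]>88)&(R[:,2]<125);print(n,"ring side pts",k.sum(),R[k,2].mean(),np.polyfit(q[k,0],R[k,2],1))
im=cv2.imread("pics/t11.png")
hsv=lambda i:cv2.cvtColor(i,cv2.COLOR_BGR2HSV)
for name,m in (("bin",lambda h:((h[...,0]<8)|(h[...,0]>172))&(h[...,1]>150)),("file",lambda h:(h[...,0]>8)&(h[...,0]<18)&(h[...,1]>225)&(h[...,2]>180))):
    for i,tag in((cv2.imread("pics/top0.png"),"start"),(imt,"now")):
        mm=m(hsv(i)).copy()
        if name=="bin": mm[:, :320]=0
        v,u=np.where(mm);print(name,tag,len(u),u.mean() if len(u) else 0,v.mean() if len(u) else 0)
E
```

```text
[-188.  -114.2] [408.2 -29.5 246. ] [ 0.4 -0.1 -0.4]
top ring front pts 83 [  25.4 -114.7] 99.05954999901672 [  16.3 -138.1] [ 39.3 -91.1]
top ring side pts 136 99.59008032303855 [  0.  100.1]
scene ring front pts 174 [  25.1 -116. ] 98.34645361836037 [  15.1 -139. ] [ 43.4 -88.9]
scene ring side pts 111 98.06945806284021 [ 0.  98.2]
bin start 1852 360.89956803455726 149.6376889848812
bin now 1852 360.920626349892 149.63120950323975
file start 129 162.10077519379846 285.8992248062016
file now 122 161.91803278688525 286.2704918032787
```

View pics/s30c.png

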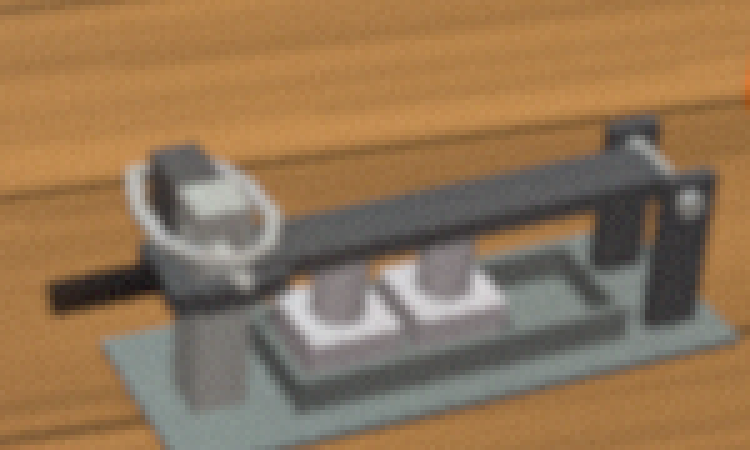

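View pics/t30.png

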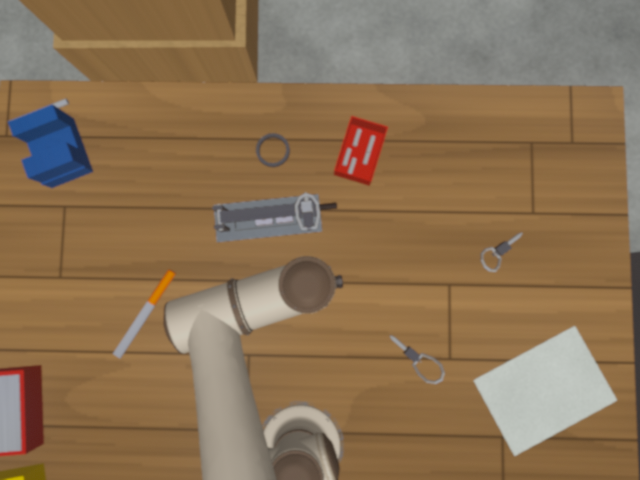

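View pics/t30c.png

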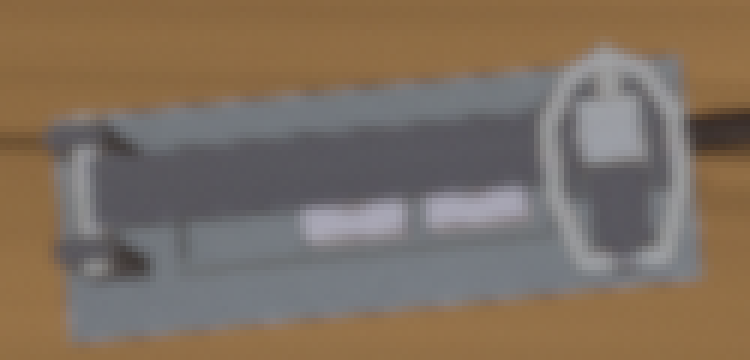

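```bash
python3 - <<'E'
from nav import *
P=cloud("top",np.load("pics/t30.npy").astype(float));R=P[185:250,205:330].reshape(-1,3);q=np.array([rk(p) for p in R])
k=(abs(q[:,0])<11)&(abs(q[:,1])<85)&(R[:,2]>60)&(R[:,2]<110);print("bar top z vs y",np.polyfit(q[k,1],R[k,2],1),k.sum())
k=(abs(q[:,0]+30)<12)&(abs(q[:,1]+114.5)<8)&(R[:,2]>100);print("head top",k.sum(),q[k].mean(0),np.median(R[k,2]))
for y0 in(0,-54):
  k=(R[:,2]>29)&(R[:,2]<42)&(abs(q[:,0])<35)&(abs(q[:,1]-y0)<27);print("body",k.sum(),np.percentile(q[k],[3,97],axis=0).ravel(),np.median(R[k,2]))
arm.job_done();print(arm.read_state()["clock"])
E
```

```text
bar top z vs y [ 0.  81.5] 587
head top 67 [ -29.9 -114.5] 110.81853787751061
body 84 [-22.2 -20.9 -10.7  22.2] 35.32362350220524
body 77 [-21.6 -72.6 -10.5 -31.6] 35.138975097122284
the job is handed in; nothing more can be done
the job is handed in; nothing more can be done
```

I completed all the steps and handed the job in at about 43.6 s on the robot's clock, well within 208 s. The interface gives no verdict, so what follows rests on my own camera and force checks.

- **Blocks:** Only two were on the bench. They are flat in the middle bay and the bay next to the post. Their tops measured about 67 mm above the bench, which is 62 mm plus the 5 mm floor. They sat about 1 mm and 2 mm off the bay centres.
- **Clamp bar:** I pressed it down until it met a firm stop at 19 N. Its top is level at about 81.5 mm, against a nominal 81 mm.
- **Linchpin:** I used the pin farthest to the robot's left and pushed it in from the tongue side until the head met the post (about 9 N). The top of the head measured 110.8 mm, against about 111 mm expected.
- **Ring:** It snapped over the post and lies level, at about 98–100 mm. Its far end is over the pin's tip.
- **Bystanders:** The bin and the file have not measurably moved. I checked the collar only by eye, and it looks to be where it was.
- **Arm:** It was clear of everything when I handed the job in.

**What disagreed:** The scene camera placed the post about 3 mm farther along x than the top camera did, so I went by the top camera and the contact forces. The second block touched its bay wall with about 7 N on the way in. I moved it over before releasing it, and it then seated flat.

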